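# Swap, fill and latch the battery sled

## Robot

A 7-joint arm with a two-finger parallel gripper is mounted at the origin on the work surface. World frame = base frame: x ahead of the robot, y to its left, z up, the work surface at z = 0. Lengths are in m, angles in rad, forces in N, time in s.
With the tool pointing down it reaches from about 0.4 to 0.85 m from the base axis. Payload 10.4 kg.
Tool frame: the origin (TCP) lies at the very end of the fingers, on their centre line; the grasp point (between the pads) lies 19 mm behind it; z points along the fingers, y is the line along which they close (so a half turn about z gives the same grasp; the last joint's range is limited). The gripper opens to 87 mm and grips with 3 to 60 N. Pads are 19 mm wide; open, the fingers measure 117 mm over their backs; the gripper's body (75 mm by 190 mm) begins 51 mm behind the grasp point.
Start: joints at [1.134, 0.332, -0.065, 1.46, 0.022, 1.35, -0.088], TCP at [0.251, -0.572, 0.223] pointing down, gripper open.
Joint ranges: [-2.6, 2.6], [-0.5, 2.12], [-1.47, 1.34], [0.16, 2.42], [-1.27, 4.41], [0.06, 2.06], [-2.6, 2.6]. Speed limits (rad/s): [2.22, 2.22, 2.79, 2.79, 3.14, 3.14, 3.14].

## Interface

Orientations are given as a unit quaternion [x, y, z, w].
In Python, from bench import * gives the robot as it stands.
- The arm moves only by the tool step_arm, never from a script. Its arguments are lists of equal length, an entry for each row: "delta_pos": the shift along the world's x, y, z in units of 25 mm (1.0 is 25 mm), a list of three; "turn": the turn about the world's z in units of 0.12 rad (1.0 is 0.12 rad). In form: {"delta_pos": [[tx, ty, tz], ...], "turn": [turn, ...]}. A call has 1 to 12 rows; each row shifts and turns the commanded pose from where the row before left it; what a row does not reach is not made up. A row lasts 1/10 s, in which the tool goes at most 50 mm and 8.59 degrees, less where a joint would pass 70% of its speed; a pose out of reach is approached as far as the arm can. A call with a number of a shift or a turn outside -1 to 1 is refused whole. A call with a gripper value outside its range is refused whole. "grip" is the closure, from 0 (fully open) to 1 (shut), set as the call begins (left out, the last holds). The fingers move at their own pace and stop on an object; "newtons" is the grip in N (left out, the last holds). Time passes only in rows, so rows that do not move let the fingers close. It gives the time, the measured TCP pose, the force, the opening and the grip force at its end, in the units of the state.
- read_state(): the state, without advancing time (a new reading comes with each control period).
- camera(name): name is "scene" or "side" or "wrist"; returns a dict with "image" (420x560x3 uint8, red, green, blue), "z_map" (420x560 float32, m along the optical axis (not along the pixel's ray), 0 where there is no reading), "mtx" (3x3 intrinsics, pixels), "view" (4x4, takes a point from world to camera coordinates). Camera axes: x right, y up, looking along -z (the intrinsics and any distortion apply to the point x, -y, -z); pixel columns grow to the right and rows downward; lengths in m; the calibration is good to about 2 mm. A picture is of the moment at which its call begins.
- close_job(): hands the job in; it is judged then, once.
The state is a dict: "time": time; "joint_positions": joint angles; "joint_vel": joint speeds; "joint_torque": joint torques, N m; "ee_pos": TCP position; "eef_rot": TCP orientation; "ft_force": force on the tool from outside, world axes, zero at the start; "torque": the same for the moment, N m; "width": finger opening in m; "grip_force": force on a finger pad.
Only numpy, scipy, OpenCV 4.12 (cv2) and the standard library are available. Lean on these libraries where they do the work, as an engineer would, in place of code of your own. Each camera call takes 0.05 s, during which the arm holds its last target. There are 200 camera calls.

## Task

Take every spent battery pack (red top) out of the charging sled and put it in the yellow bin, then fill every empty bay of the sled with charged spares (green top), laid flat on the bay floor, green side up; leave the good packs where they are, any spare left over on the mat and everything else on the bench undisturbed. With all five bays filled, push the sled along its rails into the charger until the yellow pawl clicks behind it, and only then throw the charging lever right over to on.

Things in the scene. Friction and masses are not known exactly. Their poses are not given: they have to be found in the camera images.
- dock: The charger, fixed: 4 mm aluminium base plate (on a 2 mm mat) with two low steel rails, tops 15 mm up, and at its -y end a black power unit 120 x 100 x 65 mm whose face, at dock y = -171 mm, is the end stop. Origin: underside, midway between the rails. y axis along the rails; the sled is pushed towards -y. x axis across the rails, towards the pawl.
- pawl (a joint): angle (rad) of the yellow sprung pawl beside the rails: 0 at rest, sticking out into the path of the sled's lug; grows to about 0.2 as the lug pushes it aside; springs back to 0 (click) behind the lug when the sled is some 3 mm from the end stop, and then blocks its return. Pushing the sled past it takes about 5 to 10 N.
- pawl_tip (a point): free end of the pawl arm (arm 46 mm long, 6 mm wide; pivot 106 mm to -y of the dock's origin).
- switch (a joint): charging lever on top of the power unit, rad: 0 = off (leaning to the dock's -x), 1.0 = on (leaning to +x); it stays where it is left; on counts from 0.75. It swings in the dock's x-z plane, 0.5 rad either side of upright.
- switch_tip (a point): tip of the charging lever (60 mm long lever, 45 mm to +x of the dock's centre line; tip 75 to 80 mm above the power unit's top, which is 67 mm above the bench).
- sled: red sled with five bays in a row along its y axis, loose between the rails, 58 x 246 mm, about 0.3 kg. Origin: underside, below the middle bay; axes as the dock's. Its nose, 131 mm to -y, meets the end stop when the origin is at dock y = -40 mm; at the start it is 60 to 85 mm short of that. A steel lug juts out from the +x side of the nose.
- bay1 (a point): floor centre of bay 1, the one nearest the nose. Bays 1 to 5 have their centres at sled x = 0, y = -84, -42, 0, 42, 84 mm; each is an open recess 46 mm (x) by 38 mm (y), its floor 6 mm above the sled's underside, its walls 8 mm high.
- push_plate (a point): point on the outer (+y) face of the upright push plate at the sled's tail, 115 mm to +y of the sled's origin and 35 mm above its underside. The plate is 58 mm wide, 8 mm thick; its top is 58 mm above the sled's underside.
- good1: good battery pack that is already in one of the bays at the start (green top), or absent: 44 (x) x 32 (y) x 26 mm, 90 g. Origin: centre of its underside.
- good2: good battery pack that is already in one of the bays at the start (green top), or absent: 44 (x) x 32 (y) x 26 mm, 90 g. Origin: centre of its underside.
- good3: good battery pack that is already in one of the bays at the start (green top), or absent: 44 (x) x 32 (y) x 26 mm, 90 g. Origin: centre of its underside.
- spent1: spent battery pack, in one of the bays at the start, or absent: red top with a black cross, otherwise the same size as the good ones; origin: centre of its underside.
- spent2: spent battery pack, in one of the bays at the start, or absent: red top with a black cross, otherwise the same size as the good ones; origin: centre of its underside.
- spare1: charged spare battery pack (green top) lying on the mat at the start; 44 (x) x 32 (y) x 26 mm, 90 g, same both ways round. Origin: centre of its underside. It lies in a bay with its 44 mm across the sled.
- spare2: charged spare battery pack (green top) lying on the mat at the start; 44 (x) x 32 (y) x 26 mm, 90 g, same both ways round. Origin: centre of its underside. It lies in a bay with its 44 mm across the sled.
- spare3: charged spare battery pack (green top) lying on the mat at the start; 44 (x) x 32 (y) x 26 mm, 90 g, same both ways round. Origin: centre of its underside. It lies in a bay with its 44 mm across the sled.
- spare4: charged spare battery pack (green top) lying on the mat at the start; 44 (x) x 32 (y) x 26 mm, 90 g, same both ways round. Origin: centre of its underside. It lies in a bay with its 44 mm across the sled.
- bin: yellow open bin for spent packs, fixed: 110 (x) x 110 (y) x 40 mm, walls and floor 4 mm. Origin: centre of its underside.
- meter: digital multimeter, black, 70 x 126 x 27 mm; a bystander, origin at the centre of its underside
- fan: black 80 mm cooling fan, 25 mm thick, standing on edge, 80 mm tall; a bystander, origin at the centre of its underside
- jar: small jar with white lid, 36 mm across, 45 mm tall; a bystander, origin at the centre of its underside
- driver: screwdriver lying flat; a bystander, origin at the middle of the tool
- cap: orange terminal cap, 20 mm across, 22 mm tall; a bystander, origin at the centre of its underside
- mug: blue mug, 76 mm across, 90 mm tall; a bystander, origin at the centre of its underside
Things that resemble listed ones, but are neither listed nor needed, are in the scene too. Leave any orange or purple look-alike of the spare2 alone.

How it is judged:
By the outcome, as a careful person would: the job done as asked, in the order asked, and still so for the second after the job is handed in, with the robot touching nothing.
Of good1, good2, good3 only 1 to 2 are there at a start; the rules pass over those that are not, and their reading is None.
Of spent1, spent2 only 1 to 2 are there at a start; the rules pass over those that are not, and their reading is None.
At some moment in a run one of spare1, spare2, spare3, spare4 may be knocked a few centimetres aside while the robot is not near it.
Once in a run the grip may slacken for a moment while it holds something.
It also fails if it takes over 210 s, if anything falls off the work surface, if the arm or the gripper's body presses on something with over 40 N, if the wrist force passes 120 N, or if a joint passes its speed limit or range.

## Working session

There is one attempt and no reset: what is moved stays moved. The work goes in short steps, Python scripts to look and compute and a tool call to move; the robot and the scene stay as the last step left them, time stands still between calls to the robot, and variables do not carry over. Pictures are saved under pics/ and viewed, at most 14 in all, crops included, and the job is handed in when it is done.

Besides the shell and the picture viewer there is one more tool, called as name(argument=value, ...), one argument or row to a line, values as JSON. step_arm: Moves the arm, as the interface text tells. Shifts and turns lie within -1 to 1; 1 stands for 25 mm of shift or 0.12 rad of turn. Its arguments: {"type":"object","properties":{"delta_pos":{"type":"array"},"turn":{"type":"array"},"grip":{"type":"number"},"newtons":{"type":"number"}},"required":["delta_pos","turn"]}

```bash
mkdir -p pics; ls
cat > h.py <<'E'
from bench import *
import numpy as np, cv2
def cloud(c):
    z=c["z_map"]; h,w=z.shape; K=c["mtx"]; u,v=np.meshgrid(np.arange(w),np.arange(h))
    P=np.stack([(u-K[0,2])/K[0,0]*z,-(v-K[1,2])/K[1,1]*z,-z,np.ones_like(z)],-1)
    W=P@np.linalg.inv(c["view"]).T
    W[z==0]=np.nan
    return W[...,:3]
def save(c,n,crop=None,f=1):
    im=c["image"][...,::-1]
    if crop: im=im[crop[1]:crop[3],crop[0]:crop[2]]
    cv2.imwrite("pics/"+n,cv2.resize(im,None,fx=f,fy=f))
def rect(mask,W,zlo,zhi,amin=40):
    m=(mask&(W[...,2]>zlo)&(W[...,2]<zhi)).astype(np.uint8)
    n,l,s,_=cv2.connectedComponentsWithStats(m)
    out=[]
    for i in range(1,n):
        if s[i,4]<amin: continue
        p=W[l==i]; r=cv2.minAreaRect((p[:,:2]*1000).astype(np.float32))
        v,u=np.argwhere(l==i).mean(0)
        out.append(((int(u),int(v)),np.round(r[0],1),np.round(r[1],1),round(r[2],1),round(float(np.median(p[:,2])*1000),1),int(s[i,4])))
    return out
def hsv(c): return cv2.cvtColor(c["image"],cv2.COLOR_RGB2HSV)
E
python3 - <<'E'
from h import *
for n in("scene","side","wrist"):
    c=camera(n); np.savez(f"{n}0.npz",**c); save(c,n+"0.png",None,1.4 if n!="wrist" else 1)
    print(n,np.round(np.linalg.inv(c["view"])[:3,3],3),c["mtx"][0,0])
E
```

```text
pics
scene [0.994 0.315 1.038] 386.01763203469875
side [0.157 0.563 0.966] 420.4443914944534
wrist [ 0.321 -0.541  0.384] 309.67853718106807
```

View pics/scene0.png

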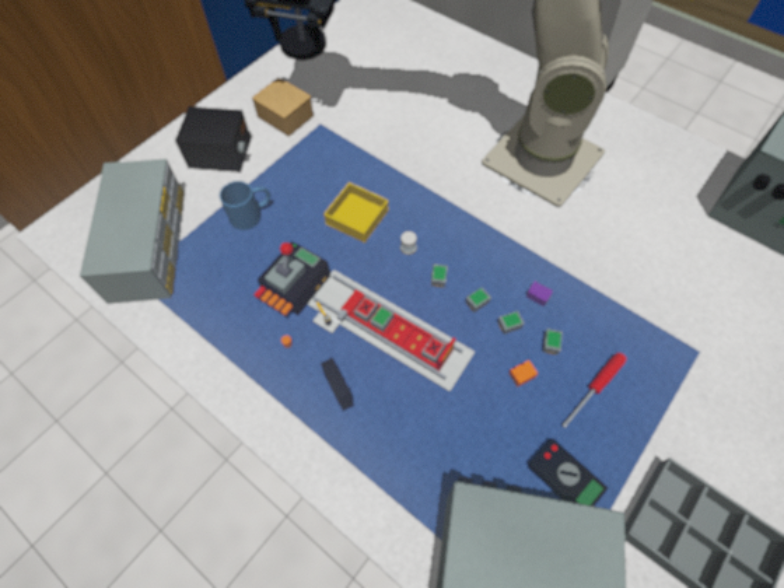

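View pics/side0.png

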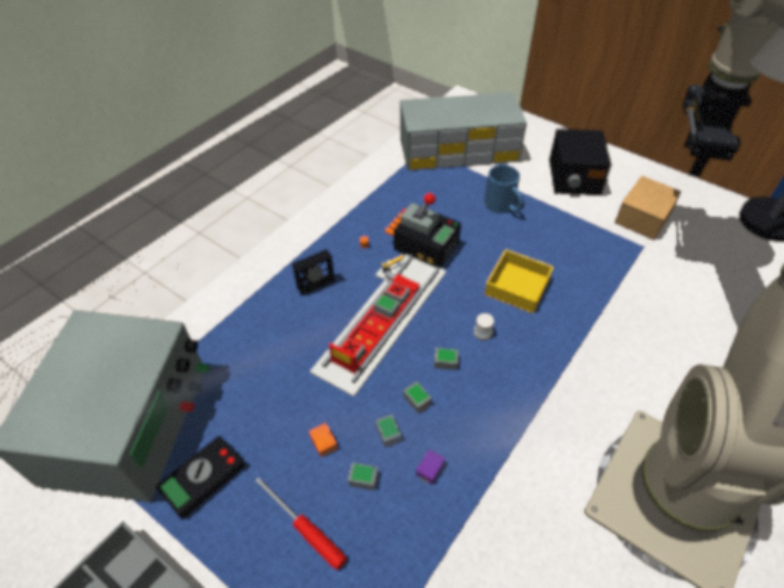

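Run:
```python
from h import *
for n in("scene","side"):
    c=dict(np.load(n+"0.npz")); W=cloud(c); H=hsv(c); h,s,v=[H[...,i].astype(int) for i in range(3)]
    print(n)
    for name,m in dict(green=(h>40)&(h<85)&(s>80),red=((h<6)|(h>174))&(s>110),yellow=(h>20)&(h<34)&(s>110),orange=(h>=7)&(h<20)&(s>130),purple=(h>120)&(h<165)&(s>60),blue=(h>95)&(h<120)&(s>100)).items():
        for r in rect(m,W,0.003,0.2): print(name,*r)
```

```text
scene
green (219, 183) [ 618.3 -229.4] [17.4 39.2] 6.4 66.9 65
green (313, 194) [453.6   5.5] [34.  26.2] 28.5 27.6 76
green (341, 211) [450.7 105.9] [26.7 34. ] 75.4 27.9 87
green (272, 225) [618.8 -21.1] [32.4 23.9] 1.8 38.4 84
green (365, 227) [453.1 190.5] [26.8 32.8] 56.8 28.2 91
green (395, 241) [436.9 281.3] [34.4 26.3] 28.7 27.8 100
green (421, 351) [657.9 483.3] [25.8 52.8] 84.3 29.3 207
red (204, 177) [ 662.7 -225.5] [20.3 19.5] 48.2 152.9 54
red (284, 236) [616.  13.] [ 60.8 244.9] 6.0 19.6 1017
red (433, 265) [430.2 401.5] [21.4 97.9] 85.6 24.9 242
yellow (254, 150) [ 438.3 -245.7] [113.2 110.8] 8.4 13.5 1024
orange (40, 24) [  455.9 -1271.7] [588.5  28.3] 0.0 74.3 4463
orange (197, 215) [ 733.7 -224.9] [25.6 91.4] 5.4 46.3 174
orange (373, 265) [535.4 271.1] [32.3 43.1] 66.0 27.7 178
purple (385, 209) [350.  199.4] [49.9 48.9] 4.2 26.6 196
blue (179, 140) [ 566.3 -459.2] [150.1  72.3] 6.0 71.4 184
blue (175, 159) [ 626.7 -438.2] [77.9 99.4] 41.1 12.3 153
blue (328, 317) [722.7 249.8] [39.8 31.5] 85.7 3.8 44
blue (410, 325) [612.5 433.6] [108.3  21.3] 84.9 24.7 73
blue (3
[... 1036 characters left out ...]
 828.3 -454.1] [66.6 14.5] 45.5 25.9 132
yellow (370, 200) [ 436.6 -248.6] [109.2 114.4] 8.1 13.2 1334
orange (452, 24) [  657.3 -1277.2] [ 31.9 574.2] 89.8 95.6 5298
orange (547, 67) [  192. -1275.] [113.9  28.4] 1.2 46.5 523
orange (425, 123) [ 438.2 -616.2] [42.9 10.9] 37.5 71.3 86
orange (455, 142) [ 324.6 -588.1] [44.3 55.1] 53.6 73.1 53
orange (468, 151) [ 276.8 -580.4] [27.9 52.6] 22.8 70.3 40
orange (281, 161) [ 730.1 -206.7] [28.4 65.6] 9.5 51.0 71
orange (243, 254) [606.  133.2] [45.2  4.8] 3.7 47.0 60
orange (230, 313) [532.9 271.6] [30.7 42.6] 65.4 30.6 249
purple (307, 332) [360.  201.3] [38.6 45.1] 3.6 30.0 327
blue (273, 276) [5.694e+02 1.000e-01] [ 611.5 1054.6] 0.0 5.2 42882
```

The scene picture shows the sled at about (400,330). Bay 1 (365,307) and bay 5 (435,347) hold red crossed packs, bay 2 (382,316) holds a good one, and bays 3 and 4 are empty.

Candidates for a spare:
- **Green, on the mat:** (440,274), (478,298), (511,321) and (553,341). These are the four spares.
- **Rejected:** the orange look-alike (524,373), the purple look-alike (540,293), the green good pack in bay 2, and the green patches on the power unit (306,257) and the meter (590,492).

Candidates for spent are the two crossed red packs only. Next I move the wrist camera over the sled for the close check.

step_arm(
  delta_pos=[
    [0.55,0.95,0.2],
    [0.55,0.95,0.2],
    [0.55,0.95,0.2],
    [0.55,0.95,0.2],
    [0.55,0.95,0.2],
    [0.55,0.95,0.2],
    [0.55,0.95,0.2],
    [0.55,0.95,0.2],
    [0.55,0.95,0.2],
    [0.55,0.95,0.2],
    [0.55,0.95,0.2],
    [0.55,0.95,0.2],
  ],
  turn=[0,0,0,0,0,0,0,0,0,0,0,0],
)

```text
time: 1.35
ee_pos: [0.4167, -0.2861, 0.2826]
eef_rot: [0.979, 0.205, -0.0, -0.0]
ft_force: [1.3, -0.7, 0.0]
width: 0.087
grip_force: 0.0
```

step_arm(
  delta_pos=[
    [0.4,0.95,0.2],
    [0.4,0.95,0.2],
    [0.4,0.95,0.2],
    [0.4,0.95,0.2],
    [0.4,0.95,0.2],
    [0.4,0.95,0.2],
    [0.4,0.95,0.2],
    [0.4,0.95,0.2],
    [0.4,0.95,0.2],
    [0.4,0.95,0.2],
    [0.4,0.95,0.2],
    [0,0,0],
  ],
  turn=[0,0,0,0,0,0,0,0,0,0,0,0],
)

```text
time: 2.55
ee_pos: [0.527, -0.0221, 0.3379]
eef_rot: [0.978, 0.208, 0.001, -0.001]
ft_force: [0.2, 0.7, 0.3]
width: 0.0868
grip_force: 0.0
```

```bash
cat >> h.py <<'E'
from scipy.spatial.transform import Rotation as R
def st():
    s=read_state(); q=R.from_quat(s["eef_rot"]).as_matrix()
    print("t",round(s["time"],1),"tcp",np.round(np.array(s["ee_pos"])*1000,1),"closeaxis",round(float(np.degrees(np.arctan2(q[1,1],q[0,1]))),1),"zax",np.round(q[:,2],3),"F",np.round(s["ft_force"],1),"w",round(s["width"]*1000,1),"g",round(float(np.max(s["grip_force"])),1),"q7",round(s["joint_positions"][6],2))
    return s
def colors(c):
    H=hsv(c); h,s,v=[H[...,i].astype(int) for i in range(3)]
    return dict(green=(h>40)&(h<85)&(s>80),red=((h<6)|(h>174))&(s>110),yellow=(h>20)&(h<34)&(s>110))
E
python3 - <<'E'
from h import *
st(); c=camera("wrist"); np.savez("w1.npz",**c); save(c,"w1.png",None,1.4)
W=cloud(c)
for k,m in colors(c).items():
    for r in rect(m,W,0.003,0.2): print(k,*r)
E
```

```text
t 2.5 tcp [527.  -22.1 337.9] closeaxis -66.0 zax [ 0.001  0.001 -1.   ] F [0.2 0.7 0.3] w 86.8 g 0.0 q7 -1.24
green (302, 110) [618.  -23.4] [33.2 25.4] 5.8 38.0 436
green (66, 140) [436.6 281.6] [32.4 28.7] 24.2 27.7 391
green (128, 155) [452.8 189.7] [25.7 33.2] 57.5 27.8 372
green (436, 172) [ 618.6 -228.6] [18.  43.6] 6.0 67.7 385
green (180, 179) [450.3 105.3] [25.9 33.5] 73.5 27.9 350
green (459, 186) [ 613.9 -270.7] [ 8.9 10.6] 21.8 67.8 40
green (241, 202) [453.1   4.1] [34.7 25.7] 28.6 27.9 326
red (270, 99) [615.3  11.3] [ 60.3 244. ] 5.2 19.1 4753
red (217, 79) [607.3 102.5] [33.9 26.2] 5.1 38.0 470
red (2, 96) [447.  388.2] [58.6  7.8] 1.3 15.6 216
red (493, 99) [ 738.8 -258.2] [18.4 11.9] 7.3 47.8 134
red (329, 119) [621.9 -63.5] [33.8 26.2] 6.3 38.2 436
red (491, 151) [ 655.2 -245.5] [59.  22.7] 75.9 153.5 446
red (464, 177) [ 627.8 -269.9] [ 9.3 10.8] 20.5 67.5 46
yellow (385, 97) [ 684.5 -131.8] [52.4 14. ] 79.1 27.1 136
yellow (384, 252) [ 447.1 -246.1] [ 89.4 110.5] 8.5 19.7 1531
```

View pics/w1.png

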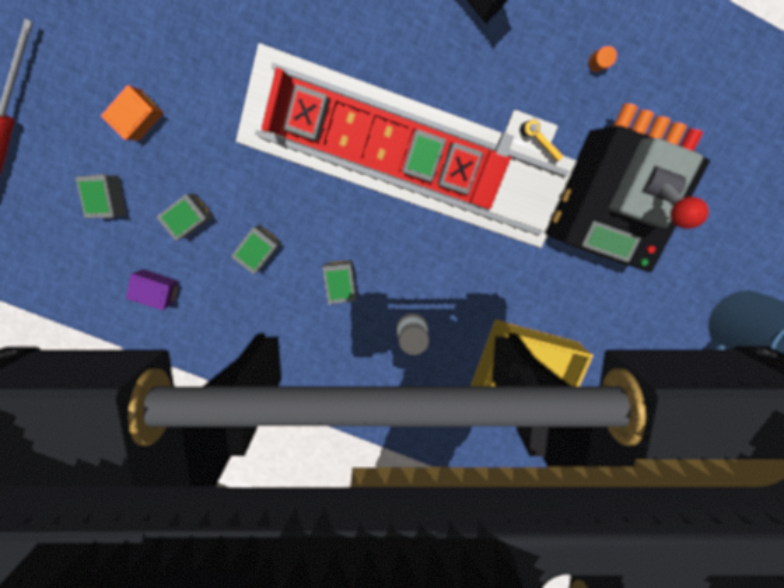

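The close view shows both crossed red packs, at (305,112) and (462,168), and a green good pack at (424,155). The four spares are at (95,195), (183,216), (255,249) and (339,282). The orange (130,113) and purple (152,289) look-alikes are left alone. I go to bay 1 first.

step_arm(
  delta_pos=[
    [0.32,-0.14,-0.82],
    [0.32,-0.14,-0.82],
    [0.32,-0.14,-0.82],
    [0.32,-0.14,-0.82],
    [0.32,-0.14,-0.82],
    [0.32,-0.14,-0.82],
    [0.32,-0.14,-0.82],
    [0.32,-0.14,-0.82],
    [0.32,-0.14,-0.82],
    [0.32,-0.14,-0.82],
    [0.32,-0.14,-0.82],
    [0.3,-0.14,-0.8],
  ],
  turn=[0.86,0.86,0.86,0.86,0.86,0.86,0.86,0.86,0.86,0.86,0.86,0.86],
)

```text
time: 3.8
ee_pos: [0.6215, -0.0698, 0.0907]
eef_rot: [0.677, 0.736, -0.001, -0.0]
ft_force: [0.2, -0.1, -0.3]
width: 0.0868
grip_force: 0.0
```

```bash
cat >> h.py <<'E'
def todo(x,y,z,a=None):
    s=read_state(); p=np.array(s["ee_pos"])*1000; q=R.from_quat(s["eef_rot"]).as_matrix()
    d=(np.array([x,y,z])-p)/25
    t=0
    if a is not None:
        t=(a-np.degrees(np.arctan2(q[1,1],q[0,1]))+90)%180-90
    print("to",(x,y,z,a),"units",np.round(d,2),"turn",round(float(np.radians(t)/.12),2))
E
python3 - <<'E'
from h import *
st(); todo(622,-64,22.5,5.1)
E
```

```text
t 3.8 tcp [621.5 -69.8  90.7] closeaxis 4.8 zax [-0.001 -0.001 -1.   ] F [ 0.2 -0.1 -0.3] w 86.8 g 0.0 q7 -0.1
to (622, -64, 22.5, 5.1) units [ 0.02  0.23 -2.73] turn 0.04
```

step_arm(
  delta_pos=[
    [0,0,0],
    [0,0,0],
  ],
  turn=[0,0],
)

```text
time: 4.0
ee_pos: [0.6213, -0.0688, 0.092]
eef_rot: [0.679, 0.734, -0.0, -0.0]
ft_force: [-0.4, 0.4, 0.9]
width: 0.0869
grip_force: 0.0
```

step_arm(
  delta_pos=[
    [0.03,0.19,-0.7],
    [0,0,-0.7],
    [0,0,-0.7],
    [0,0,-0.68],
    [0,0,0],
  ],
  turn=[0.04,0,0,0,0],
)

```text
time: 4.5
ee_pos: [0.6205, -0.0633, 0.0193]
eef_rot: [0.676, 0.737, -0.001, -0.002]
ft_force: [-0.6, -0.1, -0.1]
width: 0.0869
grip_force: 0.0
```

step_arm(
  delta_pos=[
    [0,0,0],
    [0,0,0],
    [0,0,0],
    [0,0,0],
    [0,0,0],
    [0,0,0],
  ],
  turn=[0,0,0,0,0,0],
  grip=1,
  newtons=25,
)

```text
time: 5.1
ee_pos: [0.6227, -0.0633, 0.0228]
eef_rot: [0.676, 0.737, 0.0, 0.0]
ft_force: [0.4, -0.3, 0.0]
width: 0.0468
grip_force: 0.0
```

step_arm(
  delta_pos=[
    [0,0,0],
    [0,0,0],
    [0,0,0],
    [0,0,0.4],
    [0,0,0.8],
    [0,0,0.8],
    [0,0,0.8],
    [0,0,0],
  ],
  turn=[0,0,0,0,0,0,0,0],
)

```text
time: 5.9
ee_pos: [0.6243, -0.0631, 0.0959]
eef_rot: [0.676, 0.737, 0.001, 0.002]
ft_force: [0.6, 0.1, 0.0]
width: 0.0441
grip_force: 24.9
```

Run:
```python
from h import *
st(); todo(434,-223,85,8)
```

```text
t 5.9 tcp [624.3 -63.1  95.9] closeaxis 4.9 zax [ 0.005 -0.001 -1.   ] F [0.6 0.1 0. ] w 44.1 g 24.9 q7 -0.11
to (434, -223, 85, 8) units [-7.61 -6.4  -0.44] turn 0.44
```

step_arm(
  delta_pos=[
    [-0.64,-0.54,0],
    [-0.64,-0.54,0],
    [-0.64,-0.54,0],
    [-0.64,-0.54,0],
    [-0.64,-0.54,0],
    [-0.64,-0.54,0],
    [-0.64,-0.54,0],
    [-0.64,-0.54,0],
    [-0.64,-0.54,-0.1],
    [-0.64,-0.54,-0.1],
    [-0.64,-0.5,-0.2],
    [-0.57,-0.5,0],
  ],
  turn=[0.04,0.04,0.04,0.04,0.04,0.04,0.04,0.04,0.04,0.04,0.04,0],
)

```text
time: 7.1
ee_pos: [0.4307, -0.2235, 0.0815]
eef_rot: [0.656, 0.755, -0.0, -0.001]
ft_force: [0.0, 0.0, -1.0]
width: 0.0436
grip_force: 24.9
```

step_arm(
  delta_pos=[
    [0,0,0],
    [0,0,0],
    [0,0,0],
  ],
  turn=[0,0,0],
)

```text
time: 7.4
ee_pos: [0.4329, -0.2225, 0.0826]
eef_rot: [0.656, 0.755, 0.0, 0.0]
ft_force: [0.2, 0.2, -2.4]
width: 0.0437
grip_force: 24.9
```

Run:
```python
from h import *
st(); todo(434,-223,21,8.3)
c=camera("wrist"); save(c,"w2.png",None,1.0);W=cloud(c)
for k,m in colors(c).items():
    for r in rect(m,W,0.003,0.2): print(k,*r)
```

```text
t 7.4 tcp [ 432.9 -222.5   82.6] closeaxis 8.0 zax [ 0.  0. -1.] F [ 0.2  0.2 -2.4] w 43.7 g 24.9 q7 0.4
to (434, -223, 21, 8.3) units [ 0.04 -0.02 -2.46] turn 0.04
red (549, 66) [605.9 -81.3] [27.9 62.7] 5.3 20.1 1687
red (275, 258) [ 429.5 -208.2] [34.1 37.2] 9.4 98.1 1730
yellow (275, 209) [ 432.1 -223.9] [109.3  62.1] 7.4 8.8 8802
yellow (275, 316) [ 437.2 -266.7] [94.7 74.6] 9.3 32.7 2385
```

View pics/w2.png

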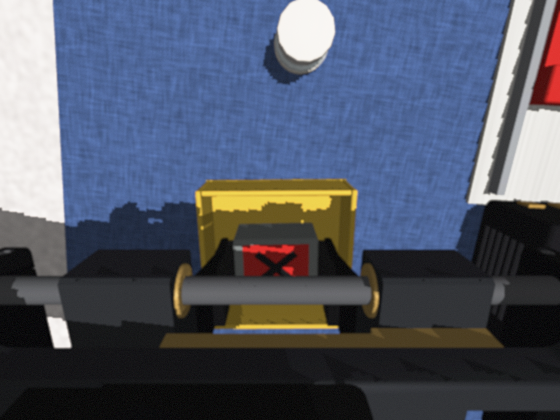

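The pack is held at (275,262), centred over the bin. I lower it, open part way and lift.

step_arm(
  delta_pos=[
    [0.04,0,-0.6],
    [0,0,-0.6],
    [0,0,-0.6],
    [0,0,-0.5],
    [0,0,-0.15],
    [0,0,0],
    [0,0,0],
  ],
  turn=[0,0,0,0,0,0,0],
)

```text
time: 8.15
ee_pos: [0.4337, -0.2233, 0.0216]
eef_rot: [0.656, 0.755, 0.0, 0.0]
ft_force: [0.4, 0.2, -0.7]
width: 0.0436
grip_force: 24.9
```

step_arm(
  delta_pos=[
    [0,0,0],
    [0,0,0],
    [0,0,0],
    [0,0,0],
    [0,0,0],
    [0,0,0.5],
    [0,0,0.8],
    [0,0,0.8],
    [0,0,0.9],
    [0,0,0],
  ],
  turn=[0,0,0,0,0,0,0,0,0,0],
  grip=0.34,
)

```text
time: 9.15
ee_pos: [0.4352, -0.224, 0.0999]
eef_rot: [0.656, 0.755, 0.0, 0.003]
ft_force: [-0.3, -0.4, 0.3]
width: 0.0574
grip_force: 0.0
```

Run:
```python
from h import *
st(); todo(607.2,102.7,92,5.1)
c=camera("wrist");W=cloud(c)
for k,m in colors(c).items():
    for r in rect(m,W,0.003,0.2): print(k,*r)
```

```text
t 9.2 tcp [ 435.2 -224.    99.9] closeaxis 8.0 zax [ 0.004 -0.003 -1.   ] F [-0.3 -0.4  0.3] w 57.4 g 0.0 q7 0.41
to (607.2, 102.7, 92, 5.1) units [ 6.88 13.07 -0.32] turn -0.42
green (544, 246) [ 565.8 -193.5] [  7.4 123.5] 74.4 68.2 108
red (539, 57) [611.  -78.8] [38.6 66.7] 5.4 19.6 3757
red (273, 215) [ 433.  -223.7] [34.6 26.5] 9.3 32.2 1229
yellow (273, 222) [ 434.1 -239.7] [109.7  98.9] 7.5 6.0 10843
yellow (275, 308) [ 439.7 -266.8] [101.3  73.7] 8.8 40.9 893
```

step_arm(
  delta_pos=[
    [0.5,0.95,0],
    [0.5,0.95,0],
    [0.5,0.95,0],
    [0.5,0.95,0],
    [0.5,0.95,0],
    [0.5,0.95,0],
    [0.5,0.95,0],
    [0.5,0.95,0],
    [0.5,0.95,0],
    [0.5,0.95,0],
    [0.5,0.95,0],
    [0.5,0.95,0],
  ],
  turn=[-0.04,-0.04,-0.04,-0.04,-0.04,-0.04,-0.04,-0.04,-0.04,-0.04,0,0],
  grip=0,
)

```text
time: 10.4
ee_pos: [0.5833, 0.0626, 0.0957]
eef_rot: [0.674, 0.739, -0.0, -0.0]
ft_force: [0.6, -0.6, 0.1]
width: 0.0871
grip_force: 0.0
```

step_arm(
  delta_pos=[
    [0.44,0.84,0],
    [0.44,0.83,0],
    [0,0,0],
    [0,0,0],
    [0,0,0],
  ],
  turn=[0,0,0,0,0],
)

```text
time: 10.9
ee_pos: [0.6049, 0.1022, 0.0958]
eef_rot: [0.675, 0.738, -0.001, -0.0]
ft_force: [0.4, 0.2, 0.2]
width: 0.087
grip_force: 0.0
```

Run:
```python
from h import *
st(); todo(607.2,102.7,22.5,5.1)
```

```text
t 10.9 tcp [604.9 102.2  95.8] closeaxis 5.2 zax [-0.001 -0.001 -1.   ] F [0.4 0.2 0.2] w 87.0 g 0.0 q7 -0.41
to (607.2, 102.7, 22.5, 5.1) units [ 0.09  0.02 -2.93] turn -0.01
```

step_arm(
  delta_pos=[
    [0.09,0.02,-0.75],
    [0,0,-0.75],
    [0,0,-0.75],
    [0,0,-0.5],
    [0,0,-0.18],
    [0,0,0],
    [0,0,0],
  ],
  turn=[0,0,0,0,0,0,0],
)

```text
time: 11.6
ee_pos: [0.608, 0.1041, 0.0237]
eef_rot: [0.674, 0.739, 0.0, 0.0]
ft_force: [0.7, 0.5, 0.4]
width: 0.0868
grip_force: 0.0
```

step_arm(
  delta_pos=[
    [0,0,0],
    [0,0,0],
    [0,0,0],
    [0,0,0],
    [0,0,0],
    [0,0,0],
    [0,0,0],
    [0,0,0],
    [0,0,0],
  ],
  turn=[0,0,0,0,0,0,0,0,0],
  grip=1,
)

```text
time: 12.5
ee_pos: [0.6076, 0.104, 0.0231]
eef_rot: [0.674, 0.739, 0.0, 0.0]
ft_force: [-0.2, 0.3, -0.1]
width: 0.0439
grip_force: 25.0
```

step_arm(
  delta_pos=[
    [0,0,0.4],
    [0,0,0.8],
    [0,0,0.8],
    [0,0,0.8],
    [0,0,0],
    [0,0,0],
  ],
  turn=[0,0,0,0,0,0],
)

```text
time: 13.1
ee_pos: [0.6077, 0.1039, 0.0933]
eef_rot: [0.674, 0.739, 0.0, 0.0]
ft_force: [0.2, 0.6, -2.2]
width: 0.0434
grip_force: 25.0
```

Run:
```python
from h import *
st(); todo(441,-271,92,8.3)
```

```text
t 13.1 tcp [607.7 103.9  93.3] closeaxis 5.2 zax [ 0.001 -0.    -1.   ] F [ 0.2  0.6 -2.2] w 43.4 g 25.0 q7 -0.41
to (441, -271, 92, 8.3) units [ -6.67 -15.    -0.05] turn 0.45
```

step_arm(
  delta_pos=[
    [-0.42,-0.94,0],
    [-0.42,-0.94,0],
    [-0.42,-0.94,0],
    [-0.42,-0.94,0],
    [-0.42,-0.94,0],
    [-0.42,-0.94,0],
    [-0.42,-0.94,0],
    [-0.42,-0.94,0],
    [-0.42,-0.94,0],
    [-0.42,-0.94,0],
    [-0.42,-0.94,0],
    [-0.42,-0.94,0],
  ],
  turn=[0.05,0.05,0.05,0.05,0.05,0.05,0.05,0.05,0.05,0,0,0],
)

```text
time: 14.3
ee_pos: [0.4803, -0.1788, 0.0921]
eef_rot: [0.654, 0.756, -0.0, -0.001]
ft_force: [0.1, -0.2, -1.1]
width: 0.0437
grip_force: 25.0
```

step_arm(
  delta_pos=[
    [-0.42,-0.94,0],
    [-0.42,-0.94,0],
    [-0.42,-0.94,0],
    [-0.37,-0.9,0],
    [0,0,0],
    [0,0,0],
    [0,0,0],
  ],
  turn=[0,0,0,0,0,0,0],
)

```text
time: 15.0
ee_pos: [0.441, -0.2698, 0.0926]
eef_rot: [0.654, 0.757, 0.0, -0.0]
ft_force: [-0.2, 0.7, -0.5]
width: 0.0434
grip_force: 25.0
```

Run:
```python
from h import *
st(); todo(441,-271,22,8.3)
```

```text
t 15.0 tcp [ 441.  -269.8   92.6] closeaxis 8.4 zax [-0.     0.001 -1.   ] F [-0.2  0.7 -0.5] w 43.4 g 25.0 q7 0.46
to (441, -271, 22, 8.3) units [-0.   -0.05 -2.82] turn -0.01
```

step_arm(
  delta_pos=[
    [0,-0.05,-0.75],
    [0,0,-0.75],
    [0,0,-0.7],
    [0,0,-0.45],
    [0,0,-0.18],
    [0,0,0],
    [0,0,0],
  ],
  turn=[0,0,0,0,0,0,0],
)

```text
time: 15.7
ee_pos: [0.4414, -0.2723, 0.023]
eef_rot: [0.654, 0.757, 0.0, 0.0]
ft_force: [0.1, 0.4, -1.7]
width: 0.0439
grip_force: 25.0
```

step_arm(
  delta_pos=[
    [0,0,0],
    [0,0,0],
    [0,0,0],
    [0,0,0],
    [0,0,0],
    [0,0,0.5],
    [0,0,0.9],
    [0,0,0.9],
    [0,0,0.9],
    [0,0,0.9],
    [0,0,0.9],
    [0,0,0],
  ],
  turn=[0,0,0,0,0,0,0,0,0,0,0,0],
  grip=0.34,
)

```text
time: 16.9
ee_pos: [0.4425, -0.2729, 0.1512]
eef_rot: [0.654, 0.757, 0.0, 0.003]
ft_force: [0.6, 0.6, -0.8]
width: 0.0574
grip_force: 0.0
```

Run:
```python
from h import *
st(); todo(453,4,92,28.6)
for n in ("wrist","side"):
  c=camera(n);W=cloud(c); print(n)
  for k,m in colors(c).items():
    for r in rect(m,W,0.003,0.1): print(k,*r)
```

```text
t 16.9 tcp [ 442.5 -272.9  151.2] closeaxis 8.3 zax [ 0.004 -0.003 -1.   ] F [ 0.6  0.6 -0.8] w 57.4 g 0.0 q7 0.5
to (453, 4, 92, 28.6) units [ 0.42 11.08 -2.37] turn 2.95
wrist
green (498, 188) [ 618.7 -228.7] [20.7 43.8] 5.9 67.6 1215
green (477, 235) [ 616. -270.] [ 7.5 12.4] 60.1 69.0 90
red (520, 24) [625.4 -92.4] [64.  38.2] 6.1 26.7 3624
red (273, 145) [ 432.8 -223.7] [33.5 25.9] 8.3 32.0 1020
red (274, 199) [ 440.4 -273.9] [34.1 26.8] 9.1 32.2 898
red (494, 236) [ 629.7 -268.2] [ 8.1 11.9] 54.2 68.6 98
yellow (555, 102) [ 672.9 -149.2] [ 6.9 15.1] 9.8 25.4 94
yellow (272, 171) [ 437.  -256.5] [110.1 123.7] 8.3 6.3 11380
side
green (316, 166) [ 618.3 -229.3] [20.8 45.6] 7.4 71.2 60
green (275, 215) [618.7 -22.5] [35.  24.4] 7.2 40.9 78
green (318, 253) [453.9   4.4] [32.2 29.4] 34.1 31.3 108
green (144, 262) [795.  302.4] [21.1 10.4] 30.0 47.1 47
green (297, 280) [451.9 105. ] [26.6 35.1] 73.0 30.9 124
green (276, 304) [453.9 189.9] [26.7 34.1] 59.6 30.9 135
green (105, 320) [716.5 465.1] [ 2.7 60.9] 28.0 95.5 55
green (258, 337) [438.  281.2] [33.4 27.8] 25.3 30.9 163
green (124, 351) [661.3 483.3] [28.5 58.8] 80.3 32.3 289
red (373, 192) [ 441.2 -270.4] [32.1 26.5] 10.5 35.6 62
red (267, 231) [615.3  12.8] [ 59.5 244.8] 5.3 20.4 1151
red (367, 203) [ 433.7 -225.2] [33.7 31.6] 4.9 35.4 88
red (132, 289) [758.3 371.8] [21.7 12.6] 25.5 48.7 54
red (161, 325) [639.3 391.2] [15.3 36.8] 80.5 32.2 82
red (228, 386) [427.7 402.8] [21.8 99.6] 84.2 27.9 496
yellow (343, 97) [ 724.  -555.5] [64.6 10.2] 44.3 93.0 58
yellow (322, 105) [ 776.9 -503.7] [65.4 15.1] 43.2 63.3 128
yellow (361, 111) [ 671.8 -604.8] [65.4 10.2] 44.6 26.0 116
yellow (301, 115) [ 828.5 -453.7] [64.6 12.6] 47.0 27.3 133
yellow (370, 200) [ 439.1 -266.8] [108.9 152.1] 8.4 22.0 1020
```

step_arm(
  delta_pos=[
    [0.03,0.92,0],
    [0.03,0.92,0],
    [0.03,0.92,0],
    [0.03,0.92,-0.2],
    [0.03,0.92,-0.2],
    [0.04,0.92,-0.3],
    [0.04,0.92,-0.3],
    [0.04,0.92,-0.3],
    [0.04,0.92,-0.3],
    [0.04,0.92,-0.3],
    [0.03,0.92,-0.27],
    [0.04,0.92,-0.2],
  ],
  turn=[0.25,0.25,0.25,0.25,0.25,0.25,0.25,0.25,0.25,0.25,0.25,0.2],
  grip=0,
)

```text
time: 18.2
ee_pos: [0.4509, 0.0057, 0.0872]
eef_rot: [0.51, 0.86, 0.0, -0.0]
ft_force: [0.6, 0.1, 0.2]
width: 0.0871
grip_force: 0.0
```

step_arm(
  delta_pos=[
    [0,0,0],
    [0,0,0],
    [0,0,0],
  ],
  turn=[0,0,0],
)

```text
time: 18.5
ee_pos: [0.4513, 0.0033, 0.0879]
eef_rot: [0.511, 0.86, -0.0, -0.0]
ft_force: [-0.8, -0.5, -0.5]
width: 0.0869
grip_force: 0.0
```

```bash
cat > g.py <<'E'
from h import *
import sys
def greens(n="wrist"):
    c=camera(n);W=cloud(c)
    for r in rect(colors(c)["green"],W,0.02,0.05):
        if r[1][0]<600 or r[1][1]<200: print(n,*r)
E
python3 - <<'E'
from g import *
st(); greens(); todo(453,4,12.5,28.6)
E
```

```text
t 18.5 tcp [451.3   3.3  87.9] closeaxis 28.6 zax [-0. -0. -1.] F [-0.8 -0.5 -0.5] w 86.9 g 0.0 q7 0.27
wrist (420, 2) [460.8 173. ] [9.  3.7] 29.6 28.0 66
wrist (347, 94) [450.1 105.6] [26.1 33.9] 74.0 28.0 2012
wrist (280, 220) [453.2   4.2] [33.7 27. ] 30.0 28.1 1447
to (453, 4, 12.5, 28.6) units [ 0.07  0.04 -3.02] turn 0.01
```

Spare 1 is confirmed at (453,4), long axis near 29°. I grasp it and lift.

step_arm(
  delta_pos=[
    [0.07,0.04,-0.8],
    [0,0,-0.8],
    [0,0,-0.75],
    [0,0,-0.5],
    [0,0,-0.17],
    [0,0,0],
    [0,0,0],
  ],
  turn=[0.1,0,0,0,0,0,0],
)

```text
time: 19.25
ee_pos: [0.4536, 0.0047, 0.0132]
eef_rot: [0.506, 0.863, 0.0, 0.0]
ft_force: [0.6, -0.7, -0.1]
width: 0.087
grip_force: 0.0
```

step_arm(
  delta_pos=[
    [0,0,0],
    [0,0,0],
    [0,0,0],
    [0,0,0],
    [0,0,0],
    [0,0,0],
    [0,0,0],
    [0,0,0],
    [0,0,0],
  ],
  turn=[0,0,0,0,0,0,0,0,0],
  grip=1,
)

```text
time: 20.15
ee_pos: [0.4531, 0.0047, 0.0126]
eef_rot: [0.505, 0.863, 0.0, 0.0]
ft_force: [-0.3, 0.0, -0.0]
width: 0.0435
grip_force: 25.0
```

step_arm(
  delta_pos=[
    [0,0,0.4],
    [0,0,0.8],
    [0,0,0.8],
    [0,0,0.8],
    [0,0,0.3],
    [0,0,0],
    [0,0,0],
  ],
  turn=[0,0,0,0,0,0,0],
)

```text
time: 20.85
ee_pos: [0.4527, 0.0045, 0.0896]
eef_rot: [0.506, 0.863, -0.0, -0.0]
ft_force: [0.2, 0.3, -0.1]
width: 0.044
grip_force: 25.0
```

Run:
```python
from g import *
st(); greens(); todo(622.1,-64.3,80,5.1)
```

```text
t 20.9 tcp [452.7   4.5  89.6] closeaxis 29.3 zax [-0. -0. -1.] F [ 0.2  0.3 -0.1] w 44.0 g 25.0 q7 0.27
wrist (420, 3) [461.9 174.7] [14.   6.3] 31.8 27.9 138
wrist (346, 95) [450.2 105.8] [26.1 34.2] 73.3 28.1 1972
to (622.1, -64.3, 80, 5.1) units [ 6.78 -2.76 -0.37] turn -3.52
```

step_arm(
  delta_pos=[
    [0.68,-0.28,0],
    [0.68,-0.28,0],
    [0.68,-0.28,0],
    [0.68,-0.28,0],
    [0.68,-0.28,0],
    [0.68,-0.28,0],
    [0.68,-0.28,0],
    [0.68,-0.28,-0.1],
    [0.68,-0.28,-0.1],
    [0.66,-0.24,-0.1],
    [0,0,0],
    [0,0,0],
  ],
  turn=[-0.35,-0.35,-0.35,-0.35,-0.35,-0.35,-0.35,-0.35,-0.36,-0.36,0,0],
)

```text
time: 22.1
ee_pos: [0.6218, -0.0638, 0.0812]
eef_rot: [0.675, 0.738, -0.0, -0.001]
ft_force: [-0.6, 0.3, -0.4]
width: 0.0434
grip_force: 25.0
```

step_arm(
  delta_pos=[
    [0,0,0],
    [0,0,0],
  ],
  turn=[0,0],
)

```text
time: 22.3
ee_pos: [0.6221, -0.064, 0.0825]
eef_rot: [0.675, 0.738, -0.0, -0.0]
ft_force: [1.0, 0.5, -0.2]
width: 0.0438
grip_force: 25.0
```

Run:
```python
from g import *
st(); greens(); todo(622.1,-64.3,23.5,5.1)
c=camera("wrist"); save(c,"w3.png",None,1.2)
```

```text
t 22.3 tcp [622.1 -64.   82.5] closeaxis 5.1 zax [-0. -0. -1.] F [ 1.   0.5 -0.2] w 43.8 g 25.0 q7 -0.14
wrist (276, 170) [617.6 -23.3] [33.7 26. ] 6.4 38.0 1906
to (622.1, -64.3, 23.5, 5.1) units [-0.   -0.01 -2.37] turn -0.0
```

View pics/w3.png

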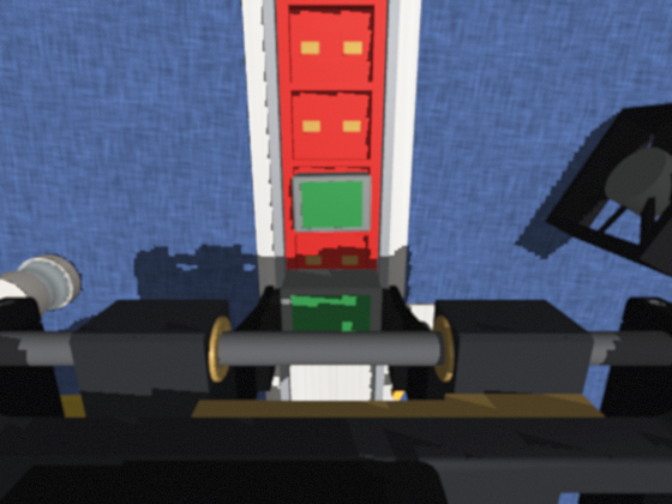

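Pack held at (333,310), good pack at (333,204), empty bays at (330,127) and (330,47); all aligned. I lower slowly.

step_arm(
  delta_pos=[
    [0,0,-0.6],
    [0,0,-0.6],
    [0,0,-0.5],
    [0,0,-0.2],
    [0,0,-0.15],
    [0,0,-0.15],
    [0,0,-0.13],
    [0,0,0],
    [0,0,0],
  ],
  turn=[0,0,0,0,0,0,0,0,0],
)

```text
time: 23.3
ee_pos: [0.6228, -0.0643, 0.0246]
eef_rot: [0.675, 0.738, 0.0, 0.0]
ft_force: [-0.3, 0.7, -1.6]
width: 0.0439
grip_force: 25.0
```

step_arm(
  delta_pos=[
    [0,0,-0.05],
    [0,0,0],
    [0,0,0],
  ],
  turn=[0,0,0],
)

```text
time: 23.6
ee_pos: [0.6226, -0.0643, 0.0232]
eef_rot: [0.675, 0.738, 0.0, 0.0]
ft_force: [-0.4, 0.1, -1.0]
width: 0.0438
grip_force: 25.0
```

step_arm(
  delta_pos=[
    [0,0,0],
    [0,0,0],
    [0,0,0],
    [0,0,0],
    [0,0,0],
    [0,0,0],
    [0,0,0.5],
    [0,0,0.8],
    [0,0,0.8],
    [0,0,0.8],
    [0,0,0],
    [0,0,0],
  ],
  turn=[0,0,0,0,0,0,0,0,0,0,0,0],
  grip=0.2,
)

```text
time: 24.8
ee_pos: [0.6228, -0.0643, 0.0962]
eef_rot: [0.675, 0.738, 0.0, 0.001]
ft_force: [-0.6, -0.5, -0.6]
width: 0.0697
grip_force: 0.0
```

Run:
```python
from g import *
st(); greens();greens("side"); todo(450.3,105.5,95,-16.5)
```

```text
t 24.8 tcp [622.8 -64.3  96.2] closeaxis 5.1 zax [ 0.001 -0.    -1.   ] F [-0.6 -0.5 -0.6] w 69.7 g 0.0 q7 -0.13
wrist (274, 166) [617.7 -23.3] [33.2 26.2] 6.5 38.1 1678
wrist (275, 221) [621.7 -65.1] [33.9 26.5] 5.1 38.1 1449
side (283, 206) [623.  -63.1] [24.2 33.1] 88.5 41.6 72
side (275, 215) [618.7 -24.2] [33.4 28.4] 7.4 41.4 88
side (297, 280) [451.5 105.7] [26.3 34.1] 71.6 31.3 124
side (277, 304) [453.9 190.3] [26.3 34.7] 62.5 31.1 136
side (258, 337) [438.3 280.8] [33.3 27.7] 26.5 31.2 163
to (450.3, 105.5, 95, -16.5) units [-6.87  6.79  0.  ] turn -3.14
```

step_arm(
  delta_pos=[
    [-0.69,0.68,0],
    [-0.69,0.68,0],
    [-0.69,0.68,0],
    [-0.69,0.68,0],
    [-0.69,0.68,0],
    [-0.69,0.68,0],
    [-0.69,0.68,0],
    [-0.69,0.68,0],
    [-0.69,0.68,0],
    [-0.66,0.67,0],
    [0,0,0],
    [0,0,0],
  ],
  turn=[-0.31,-0.31,-0.31,-0.31,-0.31,-0.31,-0.31,-0.31,-0.33,-0.33,0,0],
  grip=0,
)

```text
time: 26.1
ee_pos: [0.4505, 0.1053, 0.0952]
eef_rot: [0.801, 0.599, -0.0, 0.0]
ft_force: [0.3, -0.7, -0.3]
width: 0.087
grip_force: 0.0
```

Run:
```python
from g import *
st(); greens(); todo(450.3,105.5,12.5,-16.5)
```

```text
t 26.1 tcp [450.5 105.3  95.2] closeaxis -16.4 zax [-0.    -0.001 -1.   ] F [ 0.3 -0.7 -0.3] w 87.0 g 0.0 q7 -0.73
wrist (174, 2) [428.4 263.8] [4.7 8.7] 71.8 28.1 65
wrist (245, 107) [452.7 189.8] [25.8 34. ] 58.5 28.0 1830
wrist (276, 216) [450.3 105.7] [25.4 34.4] 73.1 28.1 1329
to (450.3, 105.5, 12.5, -16.5) units [-0.03  0.02 -3.31] turn 0.0
```

step_arm(
  delta_pos=[
    [0,0.02,-0.8],
    [0,0,-0.8],
    [0,0,-0.8],
    [0,0,-0.55],
    [0,0,-0.25],
    [0,0,-0.1],
    [0,0,0],
    [0,0,0],
  ],
  turn=[0,0,0,0,0,0,0,0],
)

```text
time: 26.95
ee_pos: [0.4514, 0.1061, 0.0137]
eef_rot: [0.801, 0.598, 0.0, 0.0]
ft_force: [0.8, 0.1, 0.0]
width: 0.087
grip_force: 0.0
```

step_arm(
  delta_pos=[
    [0,0,0],
    [0,0,0],
    [0,0,0],
    [0,0,0],
    [0,0,0],
    [0,0,0],
    [0,0,0],
    [0,0,0],
    [0,0,0],
  ],
  turn=[0,0,0,0,0,0,0,0,0],
  grip=1,
)

```text
time: 27.85
ee_pos: [0.4508, 0.106, 0.0131]
eef_rot: [0.801, 0.598, 0.0, 0.0]
ft_force: [0.2, 0.0, 0.4]
width: 0.0438
grip_force: 25.0
```

step_arm(
  delta_pos=[
    [0,0,0.4],
    [0,0,0.8],
    [0,0,0.8],
    [0,0,0.8],
    [0,0,0],
    [0,0,0],
  ],
  turn=[0,0,0,0,0,0],
)

```text
time: 28.45
ee_pos: [0.451, 0.1058, 0.0833]
eef_rot: [0.801, 0.598, 0.0, 0.0]
ft_force: [0.2, -0.1, -0.8]
width: 0.044
grip_force: 25.0
```

Run:
```python
from g import *
st(); todo(614.3,19.3,82,5.1)
```

```text
t 28.4 tcp [451.  105.8  83.3] closeaxis -16.5 zax [ 0.001 -0.    -1.   ] F [ 0.2 -0.1 -0.8] w 44.0 g 25.0 q7 -0.75
to (614.3, 19.3, 82, 5.1) units [ 6.53 -3.46 -0.05] turn 3.14
```

step_arm(
  delta_pos=[
    [0.66,-0.35,0],
    [0.66,-0.35,0],
    [0.66,-0.35,0],
    [0.66,-0.35,0],
    [0.66,-0.35,0],
    [0.66,-0.35,0],
    [0.66,-0.35,0],
    [0.66,-0.35,0],
    [0.66,-0.35,0],
    [0.6,-0.31,0],
    [0,0,0],
    [0,0,0],
  ],
  turn=[0.31,0.31,0.31,0.31,0.31,0.31,0.31,0.32,0.32,0.33,0,0],
)

```text
time: 29.65
ee_pos: [0.6134, 0.02, 0.0819]
eef_rot: [0.675, 0.737, -0.0, -0.001]
ft_force: [-0.4, 0.9, -1.7]
width: 0.0436
grip_force: 25.0
```

step_arm(
  delta_pos=[
    [0,0,0],
    [0,0,0],
  ],
  turn=[0,0],
)

```text
time: 29.85
ee_pos: [0.6137, 0.0201, 0.083]
eef_rot: [0.675, 0.738, -0.0, -0.0]
ft_force: [-0.0, -0.9, 0.1]
width: 0.0438
grip_force: 25.0
```

Run:
```python
from g import *
st(); greens(); todo(614.4,19.3,24.2,5.1)
```

```text
t 29.9 tcp [613.7  20.1  83. ] closeaxis 5.1 zax [-0. -0. -1.] F [-0.  -0.9  0.1] w 43.8 g 25.0 q7 -0.29
wrist (277, 323) [621.2 -59.9] [33.7 16.4] 5.2 38.2 728
to (614.4, 19.3, 24.2, 5.1) units [ 0.02 -0.02 -2.36] turn -0.0
```

step_arm(
  delta_pos=[
    [0,-0.03,-0.6],
    [0,0,-0.6],
    [0,0,-0.5],
    [0,0,-0.2],
    [0,0,-0.15],
    [0,0,-0.15],
    [0,0,-0.14],
    [0,0,-0.02],
    [0,0,0],
    [0,0,0],
  ],
  turn=[0,0,0,0,0,0,0,0,0,0],
)

```text
time: 30.9
ee_pos: [0.6145, 0.0188, 0.0244]
eef_rot: [0.675, 0.738, 0.0, 0.0]
ft_force: [0.5, 0.5, -0.7]
width: 0.0437
grip_force: 25.0
```

step_arm(
  delta_pos=[
    [0,0,-0.04],
    [0,0,0],
    [0,0,0],
  ],
  turn=[0,0,0],
)

```text
time: 31.2
ee_pos: [0.6144, 0.0187, 0.0232]
eef_rot: [0.675, 0.738, 0.0, 0.0]
ft_force: [1.0, 1.1, -0.9]
width: 0.0439
grip_force: 25.0
```

step_arm(
  delta_pos=[
    [0,0,0],
    [0,0,0],
    [0,0,0],
    [0,0,0],
    [0,0,0],
    [0,0,0],
    [0,0,0.5],
    [0,0,0.8],
    [0,0,0.8],
    [0,0,0.8],
    [0,0,0],
    [0,0,0],
  ],
  turn=[0,0,0,0,0,0,0,0,0,0,0,0],
  grip=0.2,
)

```text
time: 32.4
ee_pos: [0.6146, 0.0187, 0.0963]
eef_rot: [0.675, 0.738, 0.0, 0.001]
ft_force: [-0.1, -0.3, -0.8]
width: 0.0697
grip_force: 0.0
```

Run:
```python
from g import *
st(); greens();greens("side"); todo(452.7,189.8,95,-32)
```

```text
t 32.4 tcp [614.6  18.7  96.3] closeaxis 5.1 zax [ 0.001 -0.    -1.   ] F [-0.1 -0.3 -0.8] w 69.7 g 0.0 q7 -0.28
wrist (275, 221) [613.4  18.5] [33.7 25.3] 4.4 38.1 1427
wrist (276, 265) [617.1 -17.8] [33.2 16.1] 5.8 38.2 760
wrist (276, 316) [621.5 -64.8] [33.3 26.4] 4.9 38.2 1085
side (273, 215) [626.2 -19.7] [17.  30.2] 37.1 41.3 46
side (267, 226) [613.5  19.4] [31.5 27.5] 6.3 41.6 80
side (276, 304) [454.3 189.8] [25.8 35.3] 60.1 31.1 134
side (258, 337) [438.3 280.4] [33.5 26.8] 24.4 31.1 163
to (452.7, 189.8, 95, -32) units [-6.45  6.85  0.  ] turn -5.39
```

Seated, top at 38 mm. Next is spare 3.

step_arm(
  delta_pos=[
    [-0.65,0.69,0],
    [-0.65,0.69,0],
    [-0.65,0.69,0],
    [-0.65,0.69,0],
    [-0.65,0.69,0],
    [-0.65,0.69,0],
    [-0.65,0.69,0],
    [-0.65,0.69,0],
    [-0.65,0.69,0],
    [-0.6,0.64,0],
    [0,0,0],
    [0,0,0],
  ],
  turn=[-0.54,-0.54,-0.54,-0.54,-0.54,-0.54,-0.54,-0.54,-0.54,-0.53,0,0],
  grip=0,
)

```text
time: 33.7
ee_pos: [0.4528, 0.1898, 0.0952]
eef_rot: [0.874, 0.486, -0.0, 0.0]
ft_force: [0.2, -1.3, 0.2]
width: 0.087
grip_force: 0.0
```

Run:
```python
from g import *
st(); greens(); todo(452.7,189.8,12.5,-32)
```

```text
t 33.7 tcp [452.8 189.8  95.2] closeaxis -31.9 zax [-0.    -0.001 -1.   ] F [ 0.2 -1.3  0.2] w 87.0 g 0.0 q7 -1.2
wrist (190, 125) [436.6 280.5] [34. 26.] 25.4 28.0 1752
wrist (276, 216) [452.9 189.8] [25.5 34. ] 58.3 28.1 1342
to (452.7, 189.8, 12.5, -32) units [-0.02  0.02 -3.31] turn -0.01
```

step_arm(
  delta_pos=[
    [0,0,-0.8],
    [0,0,-0.8],
    [0,0,-0.8],
    [0,0,-0.55],
    [0,0,-0.25],
    [0,0,-0.12],
    [0,0,0],
    [0,0,0],
  ],
  turn=[0,0,0,0,0,0,0,0],
)

```text
time: 34.55
ee_pos: [0.4536, 0.1902, 0.0132]
eef_rot: [0.875, 0.485, 0.001, 0.0]
ft_force: [0.2, -0.9, 0.1]
width: 0.0869
grip_force: 0.0
```

step_arm(
  delta_pos=[
    [0,0,0],
    [0,0,0],
    [0,0,0],
    [0,0,0],
    [0,0,0],
    [0,0,0],
    [0,0,0],
    [0,0,0],
    [0,0,0],
  ],
  turn=[0,0,0,0,0,0,0,0,0],
  grip=1,
)

```text
time: 35.45
ee_pos: [0.4531, 0.19, 0.0126]
eef_rot: [0.875, 0.485, 0.0, 0.0]
ft_force: [-0.3, 0.1, 1.2]
width: 0.0438
grip_force: 25.0
```

step_arm(
  delta_pos=[
    [0,0,0.4],
    [0,0,0.8],
    [0,0,0.8],
    [0,0,0.8],
    [0,0,0],
    [0,0,0],
  ],
  turn=[0,0,0,0,0,0],
)

```text
time: 36.05
ee_pos: [0.4532, 0.1898, 0.0828]
eef_rot: [0.875, 0.485, 0.0, 0.0]
ft_force: [0.0, -0.3, -2.0]
width: 0.0442
grip_force: 25.0
```

Run:
```python
from g import *
st(); todo(610.2,61.0,82,5.1)
```

```text
t 36.0 tcp [453.2 189.8  82.8] closeaxis -32.0 zax [ 0.001 -0.    -1.   ] F [ 0.  -0.3 -2. ] w 44.2 g 25.0 q7 -1.22
to (610.2, 61.0, 82, 5.1) units [ 6.28 -5.15 -0.03] turn 5.4
```

step_arm(
  delta_pos=[
    [0.63,-0.52,0],
    [0.63,-0.52,0],
    [0.63,-0.52,0],
    [0.63,-0.52,0],
    [0.63,-0.52,0],
    [0.63,-0.52,0],
    [0.63,-0.52,0],
    [0.63,-0.51,0],
    [0.63,-0.5,0],
    [0.61,-0.5,0],
    [0,0,0],
    [0,0,0],
  ],
  turn=[0.54,0.54,0.54,0.54,0.54,0.54,0.54,0.54,0.54,0.54,0,0],
)

```text
time: 37.25
ee_pos: [0.6093, 0.0613, 0.0813]
eef_rot: [0.675, 0.738, -0.0, -0.001]
ft_force: [-0.1, 0.6, -2.0]
width: 0.0439
grip_force: 25.0
```

step_arm(
  delta_pos=[
    [0,0,0],
    [0,0,0],
  ],
  turn=[0,0],
)

```text
time: 37.45
ee_pos: [0.6094, 0.0621, 0.0824]
eef_rot: [0.674, 0.738, -0.0, -0.0]
ft_force: [0.7, -0.9, -1.0]
width: 0.0438
grip_force: 25.0
```

Run:
```python
from g import *
st(); greens(); todo(610.2,61,24.,5.1)
```

```text
t 37.5 tcp [609.4  62.1  82.4] closeaxis 5.2 zax [-0.  0. -1.] F [ 0.7 -0.9 -1. ] w 43.8 g 25.0 q7 -0.36
wrist (278, 324) [617.2 -17.6] [33.6 15.9] 7.2 38.2 699
to (610.2, 61, 24.0, 5.1) units [ 0.02 -0.04 -2.34] turn -0.01
```

step_arm(
  delta_pos=[
    [0,-0.04,-0.6],
    [0,0,-0.6],
    [0,0,-0.5],
    [0,0,-0.2],
    [0,0,-0.15],
    [0,0,-0.15],
    [0,0,-0.14],
    [0,0,0],
    [0,0,0],
  ],
  turn=[0,0,0,0,0,0,0,0,0],
)

```text
time: 38.4
ee_pos: [0.6102, 0.0603, 0.0242]
eef_rot: [0.675, 0.738, 0.0, 0.0]
ft_force: [-0.2, 0.5, -0.5]
width: 0.0438
grip_force: 25.0
```

step_arm(
  delta_pos=[
    [0,0,-0.05],
    [0,0,0],
    [0,0,0],
  ],
  turn=[0,0,0],
)

```text
time: 38.7
ee_pos: [0.6101, 0.0602, 0.0229]
eef_rot: [0.675, 0.738, 0.0, 0.0]
ft_force: [0.5, -0.4, -0.8]
width: 0.0437
grip_force: 25.0
```

step_arm(
  delta_pos=[
    [0,0,0],
    [0,0,0],
    [0,0,0],
    [0,0,0],
    [0,0,0],
    [0,0,0],
    [0,0,0.5],
    [0,0,0.8],
    [0,0,0.8],
    [0,0,0.8],
    [0,0,0],
    [0,0,0],
  ],
  turn=[0,0,0,0,0,0,0,0,0,0,0,0],
  grip=0.2,
)

```text
time: 39.9
ee_pos: [0.6103, 0.0602, 0.0961]
eef_rot: [0.675, 0.738, 0.0, 0.0]
ft_force: [-0.7, 0.2, -1.3]
width: 0.0694
grip_force: 0.0
```

Run:
```python
from g import *
st(); greens();greens("side"); todo(436.6,280.5,95,25.4)
```

```text
t 39.9 tcp [610.3  60.2  96.1] closeaxis 5.1 zax [ 0.001 -0.    -1.   ] F [-0.7  0.2 -1.3] w 69.4 g 0.0 q7 -0.35
wrist (275, 220) [609.3  60.4] [34.  26.6] 4.0 38.1 1475
wrist (275, 265) [612.8  24. ] [33.3 16. ] 6.2 38.1 770
wrist (276, 317) [617.8 -23.2] [33.7 27.5] 5.7 38.1 1106
side (259, 237) [610.2  61.1] [32.9 27.7] 2.2 41.1 92
side (258, 337) [438.5 280.6] [33.1 26.9] 27.3 31.1 160
to (436.6, 280.5, 95, 25.4) units [-6.92  8.82  0.01] turn 2.95
```

step_arm(
  delta_pos=[
    [-0.64,0.81,0],
    [-0.64,0.81,0],
    [-0.64,0.81,0],
    [-0.64,0.81,0],
    [-0.64,0.81,0],
    [-0.64,0.81,0],
    [-0.64,0.81,0],
    [-0.64,0.81,0],
    [-0.64,0.81,0],
    [-0.6,0.77,0],
    [-0.57,0.77,0],
    [0,0,0],
  ],
  turn=[0.27,0.27,0.27,0.27,0.27,0.27,0.27,0.27,0.27,0.27,0.27,0],
  grip=0,
)

```text
time: 41.2
ee_pos: [0.4339, 0.2848, 0.0957]
eef_rot: [0.53, 0.848, 0.001, -0.0]
ft_force: [0.5, -0.2, 0.2]
width: 0.0866
grip_force: 0.0
```

step_arm(
  delta_pos=[
    [0,0,0],
    [0,0,0],
  ],
  turn=[0,0],
)

```text
time: 41.4
ee_pos: [0.4372, 0.2806, 0.0952]
eef_rot: [0.533, 0.846, -0.0, 0.0]
ft_force: [0.7, 0.1, 0.8]
width: 0.0868
grip_force: 0.0
```

Run:
```python
from g import *
st(); greens(); todo(436.6,280.5,12.5,25.4)
```

```text
t 41.4 tcp [437.2 280.6  95.2] closeaxis 25.5 zax [ 0. -0. -1.] F [0.7 0.1 0.8] w 86.8 g 0.0 q7 -0.48
wrist (276, 217) [436.7 280.5] [33.9 26. ] 25.9 28.1 1360
to (436.6, 280.5, 12.5, 25.4) units [-0.03  0.   -3.31] turn -0.01
```

step_arm(
  delta_pos=[
    [-0.02,0,-0.8],
    [0,0,-0.8],
    [0,0,-0.8],
    [0,0,-0.55],
    [0,0,-0.25],
    [0,0,-0.12],
    [0,0,0],
    [0,0,0],
  ],
  turn=[0.05,0,0,0,0,0,0,0],
)

```text
time: 42.25
ee_pos: [0.4368, 0.2813, 0.013]
eef_rot: [0.531, 0.848, 0.0, 0.0]
ft_force: [-0.2, 0.6, -0.9]
width: 0.087
grip_force: 0.0
```

step_arm(
  delta_pos=[
    [0,0,0],
    [0,0,0],
    [0,0,0],
    [0,0,0],
    [0,0,0],
    [0,0,0],
    [0,0,0],
    [0,0,0],
    [0,0,0],
  ],
  turn=[0,0,0,0,0,0,0,0,0],
  grip=1,
)

```text
time: 43.15
ee_pos: [0.4364, 0.281, 0.0124]
eef_rot: [0.531, 0.848, 0.0, 0.0]
ft_force: [0.7, 0.1, -0.3]
width: 0.0436
grip_force: 25.0
```

step_arm(
  delta_pos=[
    [0,0,0.4],
    [0,0,0.8],
    [0,0,0.8],
    [0,0,0.8],
    [0,0,0.3],
    [0,0,0],
    [0,0,0],
  ],
  turn=[0,0,0,0,0,0,0],
)

```text
time: 43.85
ee_pos: [0.4361, 0.2806, 0.0892]
eef_rot: [0.531, 0.848, -0.0, -0.0]
ft_force: [-0.1, -0.2, -0.7]
width: 0.0438
grip_force: 25.0
```

Run:
```python
from g import *
st(); todo(606.8,102.5,88,5.1)
```

```text
t 43.9 tcp [436.1 280.6  89.2] closeaxis 25.9 zax [-0. -0. -1.] F [-0.1 -0.2 -0.7] w 43.8 g 25.0 q7 -0.48
to (606.8, 102.5, 88, 5.1) units [ 6.83 -7.12 -0.05] turn -3.03
```

step_arm(
  delta_pos=[
    [0.62,-0.65,0],
    [0.62,-0.65,0],
    [0.62,-0.65,0],
    [0.62,-0.65,0],
    [0.62,-0.65,0],
    [0.62,-0.65,0],
    [0.62,-0.65,0],
    [0.62,-0.65,0],
    [0.62,-0.65,0],
    [0.62,-0.65,0],
    [0.6,-0.6,0],
    [0,0,0],
  ],
  turn=[-0.28,-0.28,-0.28,-0.28,-0.28,-0.28,-0.27,-0.27,-0.27,-0.27,-0.27,0],
)

```text
time: 45.05
ee_pos: [0.6087, 0.0996, 0.0894]
eef_rot: [0.678, 0.736, -0.0, 0.001]
ft_force: [0.6, 0.0, -1.0]
width: 0.0438
grip_force: 25.0
```

step_arm(
  delta_pos=[
    [0,0,0],
    [0,0,0],
    [0,0,0],
  ],
  turn=[0,0,0],
)

```text
time: 45.35
ee_pos: [0.606, 0.1043, 0.0899]
eef_rot: [0.675, 0.738, 0.0, -0.0]
ft_force: [0.1, -0.7, -0.8]
width: 0.0439
grip_force: 25.0
```

Run:
```python
from g import *
st(); todo(606.6,102.6,24.,5.1)
```

```text
t 45.4 tcp [606.  104.3  89.9] closeaxis 5.2 zax [-0.  0. -1.] F [ 0.1 -0.7 -0.8] w 43.9 g 25.0 q7 -0.43
to (606.6, 102.6, 24.0, 5.1) units [ 0.03 -0.07 -2.64] turn -0.01
```

step_arm(
  delta_pos=[
    [0,-0.07,-0.7],
    [0,0,-0.7],
    [0,0,-0.5],
    [0,0,-0.3],
    [0,0,-0.15],
    [0,0,-0.15],
    [0,0,-0.14],
    [0,0,0],
    [0,0,0],
  ],
  turn=[0,0,0,0,0,0,0,0,0],
)

```text
time: 46.25
ee_pos: [0.6066, 0.1018, 0.0239]
eef_rot: [0.675, 0.738, 0.0, 0.0]
ft_force: [1.9, 0.2, -2.1]
width: 0.0436
grip_force: 25.0
```

step_arm(
  delta_pos=[
    [0,0,-0.03],
    [0,0,0],
    [0,0,0],
  ],
  turn=[0,0,0],
)

```text
time: 46.55
ee_pos: [0.6065, 0.1017, 0.0232]
eef_rot: [0.675, 0.738, 0.0, 0.0]
ft_force: [1.5, -0.7, -1.0]
width: 0.0438
grip_force: 25.0
```

step_arm(
  delta_pos=[
    [0,0,0],
    [0,0,0],
    [0,0,0],
    [0,0,0],
    [0,0,0],
    [0,0,0.5],
    [0,0,0.9],
    [0,0,0.9],
    [0,0,0.9],
    [0,0,0.9],
    [0,0,0.5],
    [0,0,0],
  ],
  turn=[0,0,0,0,0,0,0,0,0,0,0,0],
  grip=0.2,
)

```text
time: 47.75
ee_pos: [0.6073, 0.1021, 0.1403]
eef_rot: [0.675, 0.738, 0.001, 0.001]
ft_force: [0.1, 0.3, -0.9]
width: 0.0693
grip_force: 0.0
```

Run:
```python
from g import *
st(); greens();greens("side"); todo(600,160,135,5.1)
```

```text
t 47.8 tcp [607.3 102.1 140.3] closeaxis 5.1 zax [ 0.003  0.    -1.   ] F [ 0.1  0.3 -0.9] w 69.3 g 0.0 q7 -0.4
wrist (274, 206) [605.3 100.2] [33.8 26.7] 6.2 38.1 1070
wrist (274, 248) [608.8  60.1] [33.5 27.4] 5.8 38.1 940
wrist (275, 323) [617.3 -20.6] [33.2 22. ] 5.8 38.2 602
side (259, 236) [609.6  60. ] [32.7 29.9] 0.7 41.1 97
side (251, 246) [606.4  98.3] [33.  27.4] 4.3 41.3 89
to (600, 160, 135, 5.1) units [-0.24  2.34 -0.1 ] turn 0.0
```

All five bays are filled, with tops at 38 mm. I close the gripper and go behind the push plate, and meanwhile work out the travel left.

step_arm(
  delta_pos=[
    [-0.06,0.68,0],
    [-0.06,0.68,0],
    [-0.06,0.68,0],
    [-0.06,0.68,0],
    [0,0,0],
    [0,0,-0.5],
    [0,0,-0.8],
    [0,0,-0.8],
    [0,0,-0.8],
    [0,0,-0.8],
    [0,0,-0.5],
    [0,0,0],
  ],
  turn=[0,0,0,0,0,0,0,0,0,0,0,0],
  grip=1,
)

```text
time: 49.05
ee_pos: [0.5993, 0.1684, 0.0308]
eef_rot: [0.675, 0.737, -0.001, -0.001]
ft_force: [-0.3, -0.8, -0.1]
width: 0.0005
grip_force: 0.0
```

Run:
```python
from g import *
st(); todo(601.5,165,29,5.1)
c=dict(np.load("w1.npz")); W=cloud(c).reshape(-1,3)*1000; I=c["image"].reshape(-1,3).max(1)
a=np.radians(5.1); X=np.array([np.cos(a),np.sin(a)]); Y=np.array([-np.sin(a),np.cos(a)])
d=(W[:,:2]-[614.6,19.3]); xs=d@X; ys=d@Y
for lo,hi in((63,70),(30,60)):
    m=(W[:,2]>lo)&(W[:,2]<hi)&(abs(xs)<50)&(ys<-150)&(ys>-330); print(lo,m.sum(),np.percentile(ys[m],[0,1,50,95,99,100]))
# lever
m=(W[:,2]>80)&(W[:,2]<170)&(ys<-150)&(ys>-330)&(abs(xs)<90)
for z0 in range(80,165,10):
    k=m&(W[:,2]>=z0)&(W[:,2]<z0+10)
    if k.sum()>3: print(z0,k.sum(),"x",np.round(np.percentile(xs[k],[2,50,98]),0),"y",np.round(np.percentile(ys[k],[2,50,98]),0))
```

```text
t 49.0 tcp [599.3 168.4  30.8] closeaxis 5.0 zax [-0.003 -0.001 -1.   ] F [-0.3 -0.8 -0.1] w 0.5 g 0.0 q7 -0.58
to (601.5, 165, 29, 5.1) units [ 0.09 -0.13 -0.07] turn 0.01
63 2903 [-302.27394184 -300.50098388 -237.7355128  -204.82441233 -202.99147034
 -202.19414128]
30 558 [-278.92508793 -252.4507861  -202.82819606 -202.28033101 -202.0562571
 -201.74331597]
80 339 x [10. 43. 80.] y [-271. -228. -227.]
90 1676 x [12. 50. 78.] y [-275. -248. -229.]
100 231 x [36. 45. 52.] y [-267. -249. -238.]
110 46 x [31. 36. 41.] y [-253. -249. -247.]
120 50 x [28. 33. 38.] y [-254. -249. -247.]
130 8 x [14. 22. 32.] y [-248. -242. -241.]
140 151 x [11. 23. 35.] y [-254. -242. -240.]
150 347 x [13. 23. 33.] y [-260. -250. -241.]
```

step_arm(
  delta_pos=[
    [0.1,-0.2,-0.05],
    [0.025,-0.3,0],
    [0.025,-0.3,0],
    [0.02,-0.2,0],
    [0.02,-0.2,0],
    [0.02,-0.2,0],
    [0.02,-0.2,0],
    [0.02,-0.2,0],
    [0.02,-0.2,0],
    [0.02,-0.2,0],
    [0.02,-0.2,0],
    [0.02,-0.2,0],
  ],
  turn=[0,0,0,0,0,0,0,0,0,0,0,0],
)

```text
time: 50.25
ee_pos: [0.6086, 0.1064, 0.0325]
eef_rot: [0.675, 0.738, 0.001, -0.0]
ft_force: [-0.6, 7.9, 0.4]
width: 0.0001
grip_force: 4.0
```

step_arm(
  delta_pos=[
    [0.02,-0.2,0],
    [0.02,-0.2,0],
    [0.02,-0.2,0],
    [0.02,-0.2,0],
  ],
  turn=[0,0,0,0],
)

```text
time: 50.65
ee_pos: [0.6102, 0.0881, 0.0326]
eef_rot: [0.674, 0.739, 0.002, -0.001]
ft_force: [-1.4, 8.4, 1.2]
width: 0.0005
grip_force: 4.8
```

```bash
cat >> g.py <<'E'
a=np.radians(5.1); X=np.array([np.cos(a),np.sin(a)]); Y=np.array([-np.sin(a),np.cos(a)])
def sl():
    s=st(); d=np.array(s["ee_pos"][:2])*1000-[614.6,19.3]; print("sled0 frame x,y",np.round([d@X,d@Y],1))
E
python3 - <<'E'
from g import *
sl(); greens()
E
```

```text
t 50.6 tcp [610.2  88.1  32.6] closeaxis 5.2 zax [ 0.001  0.004 -1.   ] F [-1.4  8.4  1.2] w 0.5 g 4.8 q7 -0.44
sled0 frame x,y [ 1.8 68.9]
wrist (275, 328) [613.1  45. ] [11.  13.4] 88.6 38.1 176
```

step_arm(
  delta_pos=[
    [0.01,-0.15,0],
    [0.01,-0.15,0],
    [0.01,-0.1,0],
    [0.01,-0.1,0],
  ],
  turn=[0,0,0,0],
)

```text
time: 51.1
ee_pos: [0.6114, 0.0746, 0.0325]
eef_rot: [0.674, 0.738, 0.001, -0.001]
ft_force: [0.2, 6.7, 1.5]
width: 0.0007
grip_force: 3.2
```

step_arm(
  delta_pos=[
    [0,-0.06,0],
    [0,-0.06,0],
    [0,0,0],
  ],
  turn=[0,0,0],
)

```text
time: 51.4
ee_pos: [0.6112, 0.0734, 0.0325]
eef_rot: [0.674, 0.739, 0.002, -0.002]
ft_force: [-1.1, 12.9, 0.8]
width: -0.0001
grip_force: 6.1
```

Run:
```python
from g import *
sl()
```

```text
t 51.4 tcp [611.2  73.4  32.5] closeaxis 5.3 zax [ 0.001  0.005 -1.   ] F [-1.1 12.9  0.8] w -0.1 g 6.1 q7 -0.41
sled0 frame x,y [ 1.4 54.2]
```

step_arm(
  delta_pos=[
    [0,-0.06,0],
    [0,-0.06,0],
    [0,0,0],
  ],
  turn=[0,0,0],
)

```text
time: 51.7
ee_pos: [0.6105, 0.0733, 0.0326]
eef_rot: [0.673, 0.74, 0.003, -0.003]
ft_force: [-3.9, 19.4, 0.3]
width: 0.0004
grip_force: 9.7
```

Run:
```python
from g import *
sl()
c=camera("scene"); save(c,"s2.png",(180,170,350,290),4.5)
```

```text
t 51.7 tcp [610.5  73.3  32.6] closeaxis 5.4 zax [ 0.     0.008 -1.   ] F [-3.9 19.4  0.3] w 0.4 g 9.7 q7 -0.41
sled0 frame x,y [ 0.8 54.2]
```

View pics/s2.png

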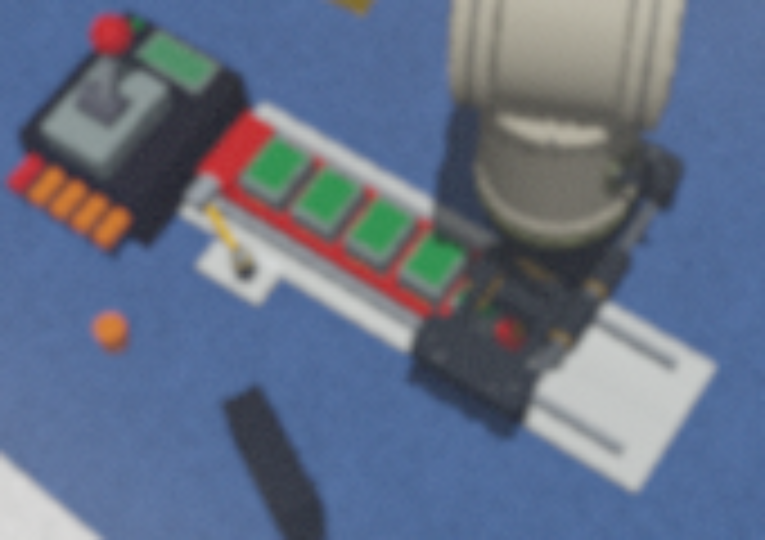

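The nose is against the unit and the pawl, at (225,232), lies behind the lug at (200,192). I back off, rise, and check that it holds.

step_arm(
  delta_pos=[
    [0,0.4,0],
    [0,0.5,0],
    [0,0.3,0],
    [0,0,0.6],
    [0,0,0.9],
    [0,0,0.9],
    [0,0,0.9],
    [0,0,0.9],
    [0,0,0.9],
    [0,0,0.9],
    [0,0,0],
    [0,0,0],
  ],
  turn=[0,0,0,0,0,0,0,0,0,0,0,0],
)

```text
time: 52.95
ee_pos: [0.6119, 0.0957, 0.1828]
eef_rot: [0.675, 0.737, 0.0, 0.001]
ft_force: [-0.2, 0.3, -1.6]
width: 0.0001
grip_force: 0.0
```

step_arm(
  delta_pos=[
    [0,-0.95,0],
    [0,-0.95,0],
    [0,-0.95,0],
    [0,-0.95,0],
    [0,-0.95,0],
    [0,-0.95,0],
    [0,0,0],
    [0,0,0],
  ],
  turn=[0,0,0,0,0,0,0,0],
)

```text
time: 53.75
ee_pos: [0.6111, -0.0468, 0.1811]
eef_rot: [0.676, 0.737, -0.0, -0.001]
ft_force: [-0.5, 0.5, 0.6]
width: 0.0005
grip_force: 0.0
```

Run:
```python
from g import *
sl(); greens("side"); todo(618.8,-230.3,178,5.1)
c=camera("wrist"); np.savez("w4.npz",**c); save(c,"w4.png",None,1.2)
c=camera("scene"); save(c,"s3.png",(180,160,360,290),4)
```

```text
t 53.8 tcp [611.1 -46.8 181.1] closeaxis 5.0 zax [-0.001  0.    -1.   ] F [-0.5  0.5  0.6] w 0.5 g 0.0 q7 -0.13
sled0 frame x,y [ -9.4 -65.5]
side (296, 191) [ 627.9 -133.5] [33.2 24.7] 9.1 41.3 73
side (289, 199) [624.  -96.7] [32.  30.4] 11.2 41.4 79
side (281, 209) [620.  -54.2] [33.1 26.7] 3.4 41.3 84
side (273, 219) [617.5  -6.9] [33.7 28.3] 13.8 41.6 88
side (267, 228) [611.6  26. ] [32.9 22.1] 2.4 41.4 74
to (618.8, -230.3, 178, 5.1) units [ 0.31 -7.39 -0.13] turn 0.0
```

View pics/w4.png

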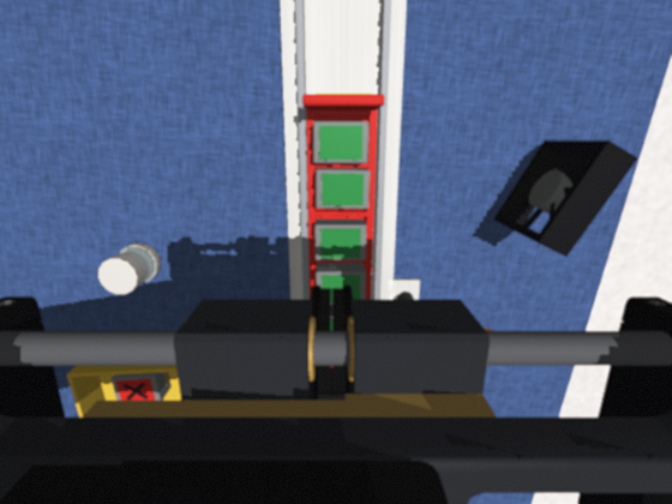

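View pics/s3.png

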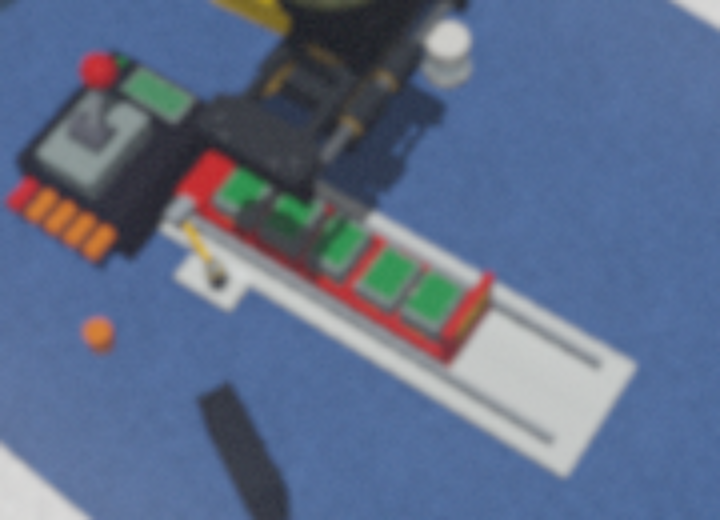

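Run:
```python
from g import *
def pawl(c,n):
    W=cloud(c)*1000; d=W[...,:2]-[614.6,19.3]; x=d@X; y=d@Y
    H=hsv(c); m=(H[...,0]>15)&(H[...,0]<36)&(H[...,1]>110)&(x>25)&(x<90)&(y>-210)&(y<-110)
    p=np.stack([x[m],y[m]],1); v=cv2.fitLine(p.astype(np.float32),cv2.DIST_HUBER,0,.01,.01).ravel()
    print(n,m.sum(),"tip",np.round(p[np.argmin(p[:,1])],1),"angle from y",round(float(np.degrees(np.arctan(v[0]/v[1]))),1), "line at y-160 x",round(float(v[2]+(-160-v[3])*v[0]/v[1]),1))
for n in("scene","side"):
    pawl(dict(np.load(n+"0.npz")),n+"0"); pawl(camera(n),n+" now")
```

```text
scene0 14 tip [  44.6 -175.6] angle from y 28.2 line at y-160 x 53.9
scene now 17 tip [  45.6 -178.9] angle from y 26.7 line at y-160 x 54.2
side0 35 tip [  25.2 -205.3] angle from y 17.9 line at y-160 x 52.4
side now 37 tip [  46.9 -181.1] angle from y 20.3 line at y-160 x 52.2
```

The pawl is back at its rest angle, so it has clicked. Now the lever, approached from its -x side.

step_arm(
  delta_pos=[
    [0.04,-0.93,0],
    [0.04,-0.93,0],
    [0.04,-0.93,0],
    [0.04,-0.93,0],
    [0.04,-0.93,0],
    [0.04,-0.93,0],
    [0.04,-0.93,0],
    [0.04,-0.88,0],
    [0,0,0],
    [0,0,0],
  ],
  turn=[0,0,0,0,0,0,0,0,0,0],
)

```text
time: 55.0
ee_pos: [0.6196, -0.2304, 0.1816]
eef_rot: [0.675, 0.738, 0.0, -0.0]
ft_force: [-0.3, 1.2, 0.3]
width: 0.0005
grip_force: 0.0
```

Run:
```python
from g import *
sl(); todo(617.8,-230.3,122,5.1)
```

```text
t 55.0 tcp [ 619.6 -230.4  181.6] closeaxis 5.1 zax [-0.     0.001 -1.   ] F [-0.3  1.2  0.3] w 0.5 g 0.0 q7 0.16
sled0 frame x,y [ -17.2 -249.2]
to (617.8, -230.3, 122, 5.1) units [-0.07  0.01 -2.39] turn 0.0
```

step_arm(
  delta_pos=[
    [-0.07,0,-0.6],
    [0,0,-0.6],
    [0,0,-0.6],
    [0,0,-0.4],
    [0,0,-0.19],
    [0,0,0],
    [0.3,0.03,0],
    [0.3,0.03,0],
    [0.2,0.02,0],
    [0.2,0.02,0],
    [0.2,0.02,0],
    [0.2,0.02,0],
  ],
  turn=[0,0,0,0,0,0,0,0,0,0,0,0],
)

```text
time: 56.2
ee_pos: [0.6533, -0.2276, 0.1222]
eef_rot: [0.675, 0.738, 0.0, 0.0]
ft_force: [-1.9, -0.7, 2.9]
width: 0.0003
grip_force: 1.1
```

step_arm(
  delta_pos=[
    [0.2,0.02,0],
    [0.2,0.02,0],
    [0.2,0.02,0],
    [0.2,0.02,0],
  ],
  turn=[0,0,0,0],
)

```text
time: 56.6
ee_pos: [0.6733, -0.2255, 0.122]
eef_rot: [0.675, 0.738, 0.0, 0.0]
ft_force: [-1.1, -0.2, 0.9]
width: 0.0009
grip_force: 0.6
```

Run:
```python
from g import *
sl()
c=camera("side"); save(c,"d1.png",(230,100,370,205),5)
```

```text
t 56.6 tcp [ 673.3 -225.5  122. ] closeaxis 5.1 zax [ 0.  0. -1.] F [-1.1 -0.2  0.9] w 0.9 g 0.6 q7 0.11
sled0 frame x,y [  36.7 -249. ]
```

View pics/d1.png

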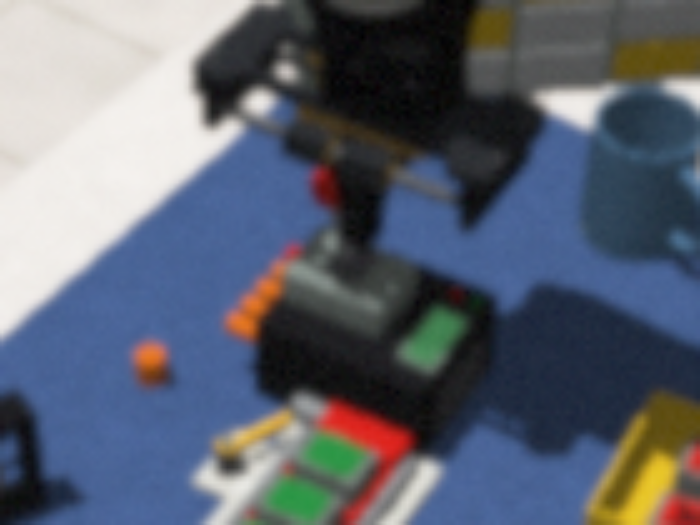

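The ball, at (325,187), is being pushed ahead of the fingers. I continue in small steps until it stops.

step_arm(
  delta_pos=[
    [0.1,0.01,0],
    [0.1,0.01,0],
    [0.1,0.01,0],
  ],
  turn=[0,0,0],
)

```text
time: 56.95
ee_pos: [0.6803, -0.2247, 0.1218]
eef_rot: [0.675, 0.738, -0.0, -0.0]
ft_force: [-1.1, 0.4, -1.9]
width: 0.0005
grip_force: 0.5
```

step_arm(
  delta_pos=[
    [0.08,0.01,0],
    [0.08,0.01,0],
    [0,0,0],
  ],
  turn=[0,0,0],
)

```text
time: 57.25
ee_pos: [0.6844, -0.2243, 0.122]
eef_rot: [0.675, 0.738, -0.0, 0.0]
ft_force: [-1.4, -0.8, -0.5]
width: 0.0006
grip_force: 0.4
```

```bash
cat >> g.py <<'E'
def ball():
  for n in("scene","side"):
    c=camera(n); W=cloud(c)*1000; H=hsv(c); d=W[...,:2]-[614.6,19.3]; x=d@X; y=d@Y
    m=((H[...,0]<8)|(H[...,0]>172))&(H[...,1]>110)&(W[...,2]>115)&(W[...,2]<180)&(abs(x)<120)&(y<-190)&(y>-300)
    if m.sum(): print(n,m.sum(),"ball x",np.round(np.percentile(x[m],[5,50,95]),1),"y",round(float(np.median(y[m])),1),"z",np.round(np.percentile(W[...,2][m],[5,95]),1))
E
python3 - <<'E'
from g import *
sl(); ball()
E
```

```text
t 57.2 tcp [ 684.4 -224.3  122. ] closeaxis 5.1 zax [-0. -0. -1.] F [-1.4 -0.8 -0.5] w 0.6 g 0.4 q7 0.1
sled0 frame x,y [  47.9 -248.9]
scene 21 ball x [68.3 74.7 79.8] y -243.0 z [143.1 155.2]
side 39 ball x [57.6 68.  77.6] y -243.7 z [144.8 173.4]
```

step_arm(
  delta_pos=[
    [0.1,0.01,0],
    [0.1,0.01,0],
    [0,0,0],
  ],
  turn=[0,0,0],
)

```text
time: 57.65
ee_pos: [0.6877, -0.2242, 0.1217]
eef_rot: [0.675, 0.738, -0.002, -0.001]
ft_force: [-10.3, -0.9, 3.8]
width: 0.0007
grip_force: 5.4
```

The lever has reached its stop (10 N). I retreat and check.

step_arm(
  delta_pos=[
    [-0.5,-0.04,0],
    [-0.8,-0.07,0],
    [-0.3,-0.03,0],
    [0,0,0.8],
    [0,0,0.9],
    [0,0,0.9],
    [-0.5,0.5,0.5],
    [-0.8,0.8,0],
    [-0.8,0.8,0],
    [-0.8,0.8,0],
    [-0.8,0.8,0],
    [0,0,0],
  ],
  turn=[0,0,0,0,0,0,0,0,0,0,0,0],
)

```text
time: 58.85
ee_pos: [0.556, -0.1315, 0.2005]
eef_rot: [0.674, 0.739, 0.0, 0.001]
ft_force: [-0.2, 0.2, 0.9]
width: 0.0006
grip_force: 0.0
```

Run:
```python
from g import *
sl(); ball(); greens("side")
c=camera("scene"); save(c,"f.png",None,1.4)
```

```text
t 58.9 tcp [ 556.  -131.5  200.5] closeaxis 5.3 zax [ 0.001 -0.001 -1.   ] F [-0.2  0.2  0.9] w 0.6 g 0.0 q7 0.07
sled0 frame x,y [ -71.8 -145. ]
scene 59 ball x [67.8 77.5 84.9] y -247.1 z [142.1 154.1]
side 29 ball x [63.4 71.1 80.6] y -245.2 z [142.2 157.2]
side (296, 190) [ 627.5 -135.1] [33.5 25.8] 4.7 41.4 69
side (289, 199) [625.1 -96. ] [34.7 32.1] 14.3 41.6 86
side (282, 208) [619.7 -56.1] [33.5 32.8] 84.8 41.2 85
side (273, 219) [616.2  -7.9] [34.3 27.8] 11.5 41.4 88
side (267, 228) [611.7  25.3] [22.6 33.3] 89.8 41.3 73
```

View pics/f.png

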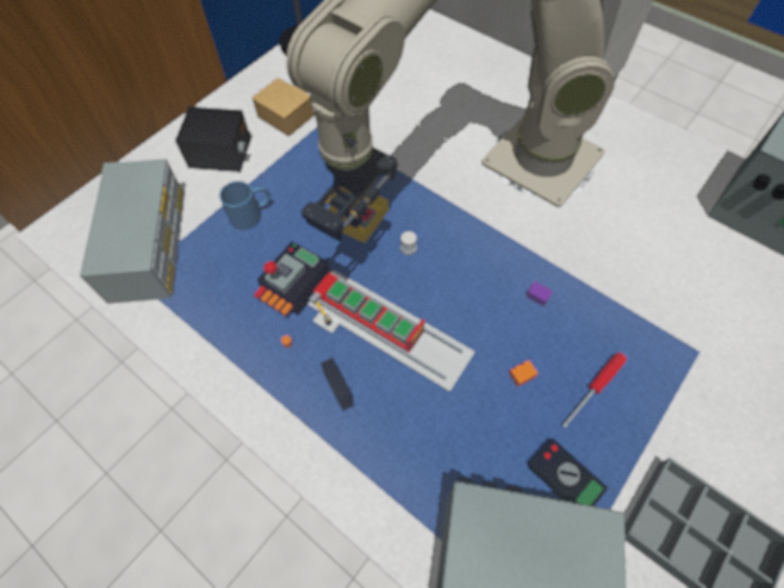

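The picture shows five green packs in the sled, (337,289) to (403,328), fully home against the unit. The lever ball is over on the +x side at (269,267), and the bystanders are where they were. I hand in.

```bash
python3 -c "
from bench import *
print(close_job())"
```

```text
the job is handed in; nothing more can be done
None
```

The job is handed in: both spent packs are in the bin, all five bays are filled, the sled is latched behind the pawl, and the charging lever is fully over to on.

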